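Load a sample carrier into a microscope stage and cam-lock it

ROBOT

A 7-joint arm with a two-finger parallel gripper is mounted at the origin on the work surface. World frame = base frame: x ahead of the robot, y to its left, z up, the work surface at z = 0. Lengths are in mm, angles in rad, forces in N, time in s.
With the tool pointing down it reaches from about 350 to 775 mm from the base axis. Payload 3.1 kg.
Tool frame: the origin (TCP) lies on the centre line of the jaws, within the pads' length; the fingertips stand 25 mm ahead of it and the grasp point (between the pads) lies 6 mm ahead of it; x points along the fingers, y is the direction in which the jaws open and shut, and the axes are right-handed (so a half turn about x gives the same grasp; the last joint's range is limited). The gripper opens to 85 mm and grips with 20 to 120 N. Pads are 22 mm wide; open, the fingers measure 114 mm over their backs; the gripper's body (76 mm by 85 mm) begins 54 mm behind the grasp point. The pads swing forward as they close: fully open they stand 13 mm farther back than shut.
Start: joints at [-1.359, 0.311, 0.014, 1.512, -0.004, 1.319, -0.027], TCP at [138.067, 532.404, 256.304] pointing down, gripper open.
Joint ranges: [-2.7, 2.7], [-0.3, 1.91], [-1.27, 1.3], [0.12, 2.57], [-1.44, 4.58], [0.2, 2.03], [-3.05, 3.05]. Speed limits (rad/s): [2.79, 2.79, 3.14, 3.14, 3.14, 3.14, 3.14].

INTERFACE

Orientations are given as [roll, pitch, yaw] about the fixed x, y, z axes, in that order (R = Rz(yaw) Ry(pitch) Rx(roll)).
In Python, from plant import state, get_image, camera_model, finish_job gives the robot as it stands.
- The arm moves only by the tool play_rows, never from a script. Its argument "commands" is one flat list of numbers, 5 for each row, row after row: the closure, from 0 (fully open) to 1 (shut), then the shift along the tool's x, y, z each as a share of 400 mm, from -1 to 1, then the turn about the tool's x as a share of 45 degrees, from -1 to 1. A call has 1 to 8 rows; each row is the pose to reach, as a shift and turn from the pose commanded when the call began, along the tool's axes at that moment; what a row does not reach only later rows make up. A row lasts 1/12 s, in which the tool goes at most 41.7 mm and 7.16 degrees, less where a joint would pass 70% of its speed; a pose out of reach is approached as far as the arm can. A call with a number of a shift or a turn outside -1 to 1 is refused whole. A call with a gripper value outside its range is refused whole. The fingers move at their own pace and stop on an object; the grip force is fixed at half the most. Time passes only in rows, so rows that repeat a pose let the fingers close. It gives the time, the measured TCP pose, the force and the opening at its end, in the units of the state.
- state(): the state, without advancing time (a new reading comes with each control period).
- get_image(name): name is "scene" or "top"; returns the picture (384x512x3 uint8, blue, green, red); there is no depth.
- camera_model(name): a dict with "camera_matrix" (3x3 intrinsics, pixels), "rvec" (rotation vector, rad) and "tvec" (3), from world to camera coordinates, as OpenCV has them. Camera axes: x right, y down, z forward; pixel columns grow to the right and rows downward; lengths in mm; the calibration is good to about 2 mm. A picture is of the moment at which its call begins. camera_model takes no time and is no camera call.
- finish_job(): hands the job in, once; it reports no verdict.
The state is a dict: "time_s": time; "q": joint angles; "dq": joint speeds; "tau": joint torques, N m; "eef_pos": TCP position; "ee_rot": TCP orientation; "contact_force": force on the tool from outside, world axes, zero at the start; "wrist_torque": the same for the moment, N m; "gripper_width": finger opening in mm.
Only numpy, scipy, OpenCV 4.12 (cv2) and the standard library are available. Lean on these libraries where they do the work, as an engineer would, in place of code of your own. Each camera call takes 0.05 s, during which the arm holds its last target.

TASK

Load the sample carrier with the blue glass into the empty pocket of the stage: slip its tongue under the lip at the far end with the carrier tipped, then lay it down flat and fully home. Then swing the red lever of the cam knob round, anticlockwise seen from above, so that its wing goes over the carrier, until the sprung plunger drops into the notch of the cam. Leave the amber carrier and the other things on the table where they are, and let go of everything.

Things in the scene. Friction and masses are not known exactly. Their poses are not given: they have to be found in the camera images.
- stage: Fixed dark sample stage on the table, 235 x 130 mm, deck 44 mm high. Origin: centre of its underside; x along its length, away from the robot, towards the lip; y left, z up. Offsets of its points are in this frame. Plunger housing: 22 x 20 mm about x -54.5, y 54 mm, top at z 58. Two black micrometer knobs reach out to y -109 mm at z 10 mm.
- pocket (a point): Where the carrier's origin belongs: on the pocket floor, stage x 44, y 0, z 36 mm; the home carrier's axes lie along the stage's. The pocket is 113 x 67 mm: near wall at stage x -12.5 (8 mm deep, up to the deck), far wall, under the lip, at x 100.5, sides at y -33.5 and 33.5. So the carrier has 1.5 mm play each way in x, 2.5 mm in y.
- lip_edge (a point): Middle of the lower edge of the bright aluminium lip that overhangs the far end of the pocket: stage x 89, y 0, z 45.5 mm (9.5 mm over the pocket floor). The lip reaches from here to x 117.5, is 86 mm wide and 6 mm thick. A carrier tipped 10 to 15 degrees, nose down, passes under it.
- carrier_blue: The carrier to load: aluminium frame 110 x 62 x 8 mm with a blue glass window, 0.1 to 0.16 kg, lying on a 3 mm grey mat. Origin: centre of its underside, x towards the tongue, z up. Tongue: x 42 to 55 mm, 4.5 mm thick, level with the underside. Black upright grip rib at x -29 to 1, y -6 to 6 (12 mm thick), z 8 to 34 mm: grasp it from above across y.
- blue_tongue (a point): Middle of the lower edge of the blue carrier's tongue end (its x = 55 mm, z = 0).
- carrier_amber: A second carrier of the same make with an amber glass; it lies on the same mat and must stay where it is.
- cam_axis (a point): Axis of the cam knob, upright, at deck height: stage x -54.5, y 0, z 44 mm. Going up from it: a brass cam disc, radius 26 to 31 mm, 10 mm thick, with a steel clamp wing (18 mm wide, reaches 58 mm from the axis, underside 1.5 mm over the deck); then a black hub (radius 13 mm, top 30 mm over the deck) with the lever.
- cam_lever (a joint): Angle of the cam knob (rad), growing anticlockwise seen from above; starts at 0 to 0.5. At 0 the lever points 80 degrees left of stage +x. Easy until about 0.8, then the roller climbs the nose (about 5 N at 60 mm; creeps back if let go near its top) and drops into the notch at 1.75, lever to stage -x, wing to +x over the carrier's near end. A tooth stops it there; it stays by itself.
- lever_ball (a point): Centre of the black ball (22 mm) at the end of the red lever, 70 mm from the knob's axis, 22 mm over the deck. The lever is a bar 12 mm wide and 14 mm high (15 to 29 mm over the deck), from the hub to the ball; push it from the side with closed fingertips.
- plunger (a joint): Slide of the sprung plunger (m), + outwards (stage y). Its copper roller (10 mm) presses on the left side of the cam disc; its green end knob shows outside the housing, left of the stage. About 0 on the round part of the cam, 0.005 on the nose, -0.002 when dropped into the notch.
- bottle: Closed white bottle with red cap, 48 mm wide, 130 mm high; origin at its underside. Bystander.
- driver: Screwdriver lying on the table. Bystander.
- post: Steel post, 31 mm wide, 125 mm high; origin at its underside. Bystander.
- lens_cell: Black ring 53 mm wide, 12 mm high; origin at its underside. Bystander.
- lens_case: Dark grey box 60 x 60 x 35 mm; origin at its underside. Bystander.
- fork_clamp: Small dark fork clamp, 70 x 30 x 18 mm, lying on the table. Bystander.
- screw_tray: Blue open tray 110 x 80 x 25 mm; origin at its underside. Bystander.
Not all that is in view belongs to the job. Leave any green look-alike of the carrier_blue alone.

How it is judged:
By the outcome, as a careful person would: the job done as asked, in the order asked, and still so for the second after the job is handed in, with the robot touching nothing.
It also fails if it takes over 61 s, if anything falls off the work surface, if the arm or the gripper's body presses on something with over 40 N, if the wrist force passes 120 N, or if a joint passes its speed limit or range.

## Working session

There is one attempt and no reset: what is moved stays moved. The work goes in short steps, Python scripts to look and compute and a tool call to move; the robot and the scene stay as the last step left them, time stands still between calls to the robot, and variables do not carry over. Pictures are saved under pics/ and viewed, and the job is handed in when it is done.

Besides the shell and the picture viewer there is one more tool, called after "Emit:" by a JSON object that holds its "fn" and its "kwargs", one argument or row to a line. play_rows: Moves the arm, as the interface text tells. Its arguments: {"type":"object","properties":{"commands":{"type":"array","items":{"type":"number","minimum":-1,"maximum":1}}},"required":["commands"]}

```bash
mkdir -p pics; ls; python3 - <<'E'
from plant import state,get_image,camera_model
import cv2
s=state();print(s)
for n in("scene","top"):
    im=get_image(n);cv2.imwrite(f"pics/{n}0.png",im);c=camera_model(n);print(n,c)
E
```

```text
pics
{'time_s': 0.0, 'q': array([-1.35865971,  0.31172364,  0.01399729,  1.51306716, -0.00437377,
        1.31915751, -0.02723531]), 'dq': array([ 0.00052983,  0.00074876, -0.00076814, -0.00095489,  0.00115551,
       -0.0018404 ,  0.00131762]), 'tau': array([ 2.24130154e-04, -3.79928327e+01,  1.46220932e-01, -2.30589044e+01,
        1.23215443e-02,  1.38840481e-02, -6.52008580e-06]), 'eef_pos': array([137.94680558, 531.73685483, 255.21803174]), 'ee_rot': array([-1.5180325 ,  1.5684709 , -1.77182617]), 'contact_force': array([-0.25887814,  0.39267592,  0.76332409]), 'wrist_torque': array([-0.00739775, -0.00245084, -0.02330348]), 'gripper_width': 85.47533923726466}
scene {'camera_matrix': array([[492.75473841,   0.        , 246.68865172],
       [  0.        , 492.75473841, 188.75318228],
       [  0.        ,   0.        ,   1.        ]]), 'rvec': array([ 1.35382211,  2.23926311, -0.86494217]), 'tvec': array([ 298.9309053 , -272.09815031, 1662.88161475])}
top {'camera_matrix': array([[408.31650251,   0.        , 257.76299418],
       [  0.        , 408.31650251, 190.5648992 ],
       [  0.        ,   0.        ,   1.        ]]), 'rvec': array([ 2.19092924, -2.15879356,  0.07477062]), 'tvec': array([ -61.61045362,  534.65921164, 1117.81176353])}
```

View pics/scene0.png

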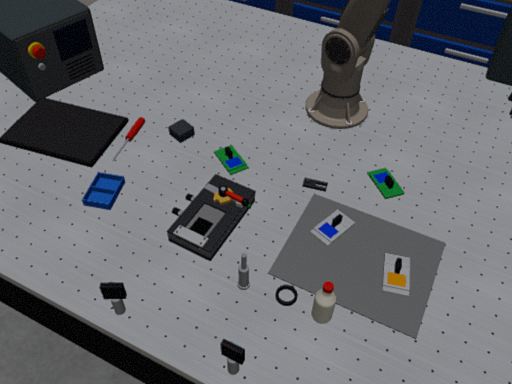

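View pics/top0.png

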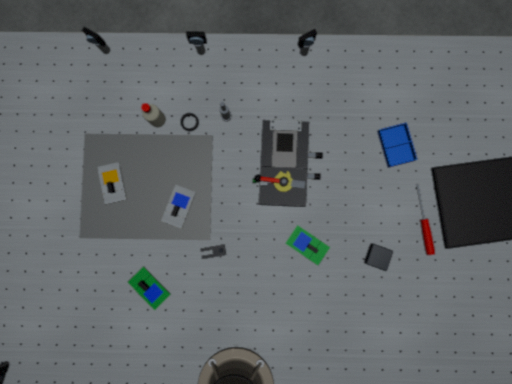

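```bash
cat > h.py <<'E'
import numpy as np,cv2
from plant import state,get_image,camera_model
from scipy.spatial.transform import Rotation as Ro
C={n:camera_model(n) for n in("scene","top")}
def proj(n,P):
    c=C[n];return cv2.projectPoints(np.float64(P).reshape(-1,3),c["rvec"],c["tvec"],c["camera_matrix"],None)[0][:,0]
def ray(n,uv,z):
    c=C[n];R=cv2.Rodrigues(c["rvec"])[0];o=-R.T@c["tvec"];u=np.float64(uv).reshape(-1,2)
    d=np.c_[u,np.ones(len(u))]@np.linalg.inv(c["camera_matrix"]).T@R
    return o+d*((np.reshape(z,(-1,1))-o[2])/d[:,2:])
def crop(n,im,x0,y0,w,h,k,f):
    cv2.imwrite(f,cv2.resize(im[y0:y0+h,x0:x0+w],None,fx=k,fy=k,interpolation=cv2.INTER_CUBIC))
E
python3 - <<'E'
from h import *
for n in C: print(n,proj(n,[[0,0,0],[400,0,0],[0,400,0],[138,532,256]]).round(1))
t=cv2.imread("pics/top0.png");s=cv2.imread("pics/scene0.png")
crop("t",t,240,105,100,110,7,"pics/t_stage.png");crop("t",t,75,125,150,120,5,"pics/t_mat.png")
crop("s",s,160,165,110,100,7,"pics/s_stage.png");crop("s",s,290,190,130,110,6,"pics/s_mat.png")
print(ray("top",[[180,205],[285,165],[110,185]],[10,44,10]).round())
E
```

```text
scene [[335.3 108.1]
 [286.3 184.7]
 [455.8 145.9]
 [531.3 119.9]]
top [[235.3 385.9]
 [238.  238.9]
 [ 89.9 382.9]
 [-17.9 361.7]]
[[ 493.  165.   10.]
 [ 605. -128.   44.]
 [ 546.  365.   10.]]
```

View pics/t_stage.png

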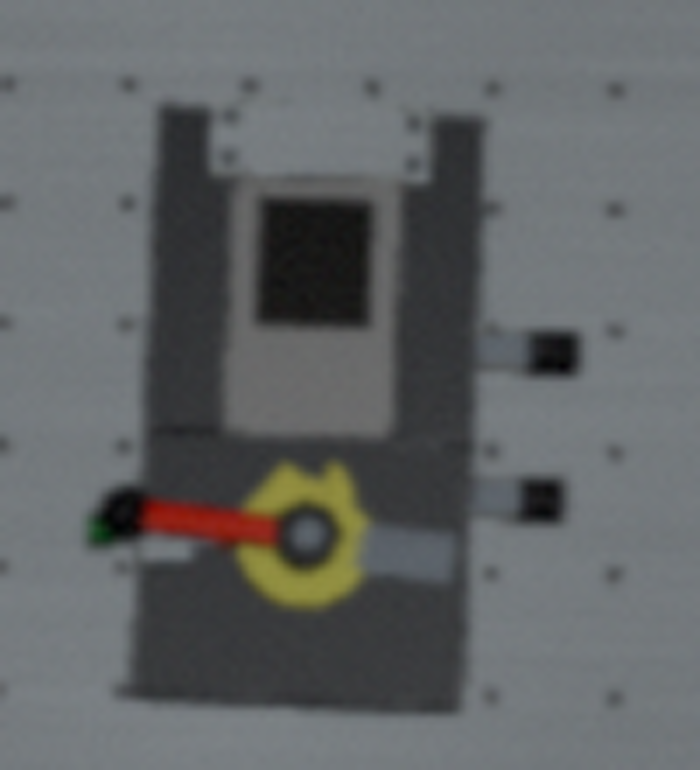

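View pics/t_mat.png

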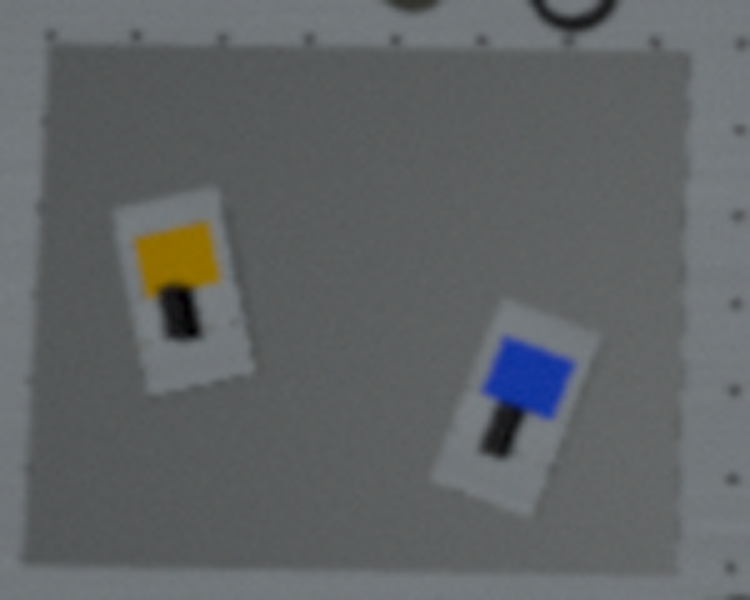

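View pics/s_stage.png

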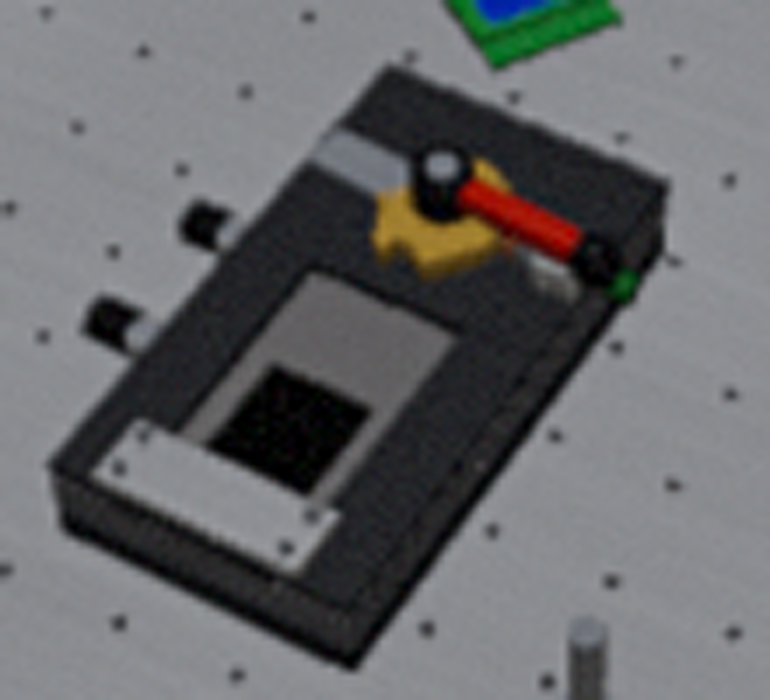

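View pics/s_mat.png

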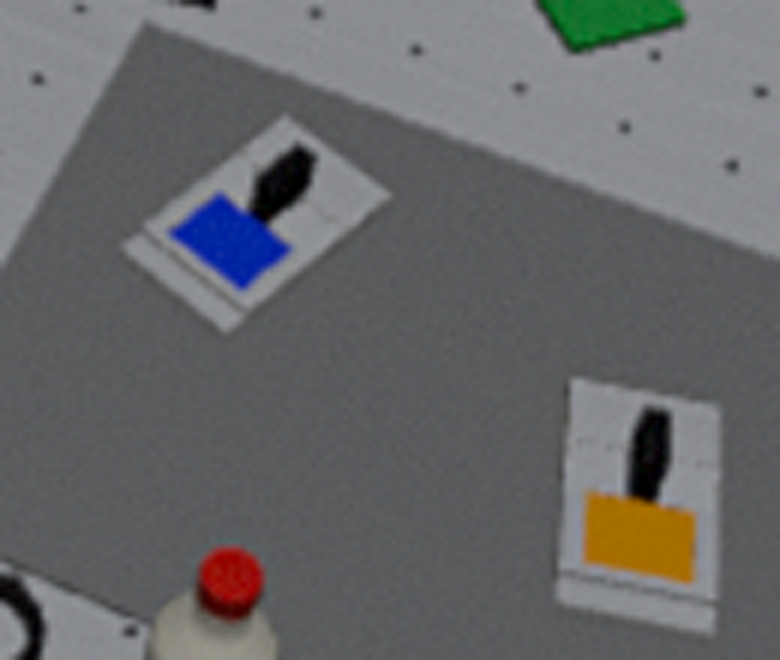

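```bash
cat > fit.py <<'E'
from h import *
from scipy.optimize import least_squares
def uv(p,k,o): return (np.array(p)+.5)/k-.5+np.array(o)
def fit(obs,x0):  # obs: (cam, uv, localpt)
    def T(p,l): 
        c,s=np.cos(p[2]),np.sin(p[2]); return np.array([p[0]+c*l[0]-s*l[1],p[1]+s*l[0]+c*l[1],l[2]])
    f=lambda p:np.concatenate([proj(c,T(p,l))[0]-u for c,u,l in obs])
    r=least_squares(f,x0,loss='soft_l1',x_scale=[10,10,.05]);return r.x,f(r.x).reshape(-1,2)
E
python3 - <<'E'
from fit import *
T=lambda p,l:("top",uv(p,7,(240,105)),l); S=lambda p,l:("scene",uv(p,7,(160,165)),l)
top=[T((160,105),(117.5,65,44)),T((485,118),(117.5,-65,44)),T((460,710),(-117.5,-65,44)),T((132,690),(-117.5,65,44)),T((210,178),(89,43,51.5)),T((430,185),(89,-43,51.5)),T((307,535),(-54.5,0,74))]
sc=[S((390,65),(-117.5,-65,44)),S((668,187),(-117.5,65,44)),S((50,465),(117.5,-65,44)),S((355,608),(117.5,65,44)),S((445,160),(-54.5,0,74)),S((150,422),(89,-43,51.5)),S((342,517),(89,43,51.5)),S((297,577),(117.5,43,51.5)),S((92,477),(117.5,-43,51.5)),S((312,268),(-12.5,-33.5,44)),S((462,335),(-12.5,33.5,44))]
for o in(top,sc,top+sc):
    p,r=fit(o,[560,-128,0]);print(p.round(4));print(r.round(1).tolist())
T=lambda p,l:("top",uv(p,5,(75,125)),l); S=lambda p,l:("scene",uv(p,6,(290,190)),l)
top=[T((505,298),(55,31,7.5)),T((600,333),(55,-31,7.5)),T((532,515),(-55,-31,11)),T((430,482),(-55,31,11))]
sc=[S((123,245),(55,-31,7.5)),S((228,326),(55,31,7.5)),S((285,115),(-55,-31,11)),S((392,193),(-55,31,11))]
for o in(top,sc,top+sc):
    p,r=fit(o,[493,165,-.3]);print(p.round(4));print(r.round(1).tolist())
E
```

```text
[ 6.121574e+02 -1.241208e+02 -3.410000e-02]
[[-0.3, -0.2], [0.2, 0.1], [0.4, 0.3], [-0.4, 0.9], [0.1, -0.8], [-0.0, -0.3], [-0.0, 0.0]]
[ 6.132349e+02 -1.192152e+02 -2.950000e-02]
[[-0.2, -0.3], [0.7, -0.9], [-0.4, 0.3], [-0.4, 0.7], [-0.1, 1.7], [-1.3, 0.2], [-0.1, 0.1], [0.1, -0.3], [0.5, 0.1], [0.3, -0.6], [0.5, -0.7]]
[ 6.123823e+02 -1.211654e+02 -2.810000e-02]
[[-1.6, -0.2], [-1.1, -0.2], [-0.4, 0.1], [-1.3, 0.9], [-1.2, -0.8], [-1.3, -0.5], [-1.0, -0.1], [-0.7, -0.7], [0.1, -1.3], [-0.8, -0.2], [-0.8, 0.1], [-0.6, 1.2], [-1.8, -0.2], [-0.5, -0.4], [-0.3, -0.9], [0.1, -0.3], [-0.1, -1.1], [-0.0, -1.2]]
[ 4.898976e+02  1.705758e+02 -3.308000e-01]
[[-0.9, -0.2], [0.6, 0.1], [0.2, 0.5], [-0.0, -0.4]]
[ 4.871965e+02  1.737034e+02 -3.535000e-01]
[[-0.3, -0.0], [-0.1, 0.7], [0.2, -0.4], [0.1, -0.2]]
[ 4.887146e+02  1.723940e+02 -3.412000e-01]
[[-1.3, 0.1], [0.1, 0.7], [-0.7, 1.0], [-0.8, -0.2], [-0.9, 0.4], [-0.5, 1.0], [-0.7, -0.3], [-0.6, -0.3]]
```

```bash
cat >> h.py <<'E'
def rep(gx,gy,gz,yaw):
    """target TCP in world + yaw of the tool z axis... prints shift/400 in tool axes, turn/45deg"""
    s=state();R=Ro.from_euler('xyz',s["ee_rot"]).as_matrix();d=np.array([gx,gy,gz])-s["eef_pos"]
    l=R.T@d; yy=np.arctan2(R[1,1],R[0,1])  # heading of tool y
    dt=(yaw+np.pi/2-yy+np.pi/2)%np.pi-np.pi/2  # world yaw change; tool x is down -> turn=-dt
    print("pos",s["eef_pos"].round(1),"yheading",np.degrees(yy).round(1),"shift/400",(l/400).round(4),"turn/45",round(-np.degrees(dt)/45,4),"t",round(s["time_s"],2),"F",s["contact_force"].round(1),"w",round(s["gripper_width"],1))
def st():
    s=state();print("pos",s["eef_pos"].round(1),"rot",s["ee_rot"].round(4),"F",s["contact_force"].round(1),"M",s["wrist_torque"].round(2),"w",round(s["gripper_width"],1),"t",round(s["time_s"],2),"q",s["q"].round(2))
E
python3 - <<'E'
from h import *
s=state();print(Ro.from_euler('xyz',s["ee_rot"]).as_matrix().round(3))
y=-.34
c=np.array([489.5,171]);g=c-14*np.array([np.cos(y),np.sin(y)]);print(g)
rep(g[0],g[1],180,y)
E
```

```text
[[-0.     0.251  0.968]
 [-0.002  0.968 -0.251]
 [-1.    -0.002  0.   ]]
[476.30143468 175.66881929]
pos [137.9 531.8 255.3] yheading 75.5 shift/400 [ 0.1899 -0.6491  1.0423] turn/45 0.1098 t 0.1 F [-0.  -0.3  0.4] w 85.4
```

Emit:
{"fn": "play_rows", "kwargs": {
  "commands": [0,0.03,-0.4,0.64,0.11,0,0.03,-0.4,0.64,0.11,0,0.03,-0.4,0.64,0.11,0,0.03,-0.4,0.64,0.11,0,0.03,-0.4,0.64,0.11,0,0.03,-0.4,0.64,0.11,0,0.03,-0.4,0.64,0.11,0,0.03,-0.4,0.64,0.11]
}}

```text
time_s: 0.77
eef_pos: [351.1, 305.9, 244.0]
ee_rot: [-0.655, 1.566, -1.007]
contact_force: [0.9, -1.3, -0.2]
gripper_width: 85.4
```

```bash
python3 - <<'E'
from h import *
rep(476.3,175.7,180,-.34); st()
E
```

```text
pos [351.1 305.9 244. ] yheading 69.8 shift/400 [ 0.1623 -0.197   0.4054] turn/45 -0.0155 t 0.77 F [ 0.9 -1.3 -0.2] w 85.4
pos [351.1 305.9 244. ] rot [-0.655   1.5655 -1.0072] F [ 0.9 -1.3 -0.2] M [-0.07 -0.05 -0.01] w 85.4 t 0.77 q [-0.96  0.15  0.23  1.76 -0.03  1.24  0.5 ]
```

Emit:
{"fn": "play_rows", "kwargs": {
  "commands": [0.3,0.16,-0.197,0.405,-0.015,0.3,0.16,-0.197,0.405,-0.015,0.3,0.16,-0.197,0.405,-0.015,0.3,0.16,-0.197,0.405,-0.015,0.3,0.16,-0.197,0.405,-0.015,0.3,0.16,-0.197,0.405,-0.015,0.3,0.16,-0.197,0.405,-0.015]
}}

```text
time_s: 1.35
eef_pos: [472.2, 183.2, 179.2]
ee_rot: [-2.214, 1.568, -2.546]
contact_force: [-1.5, 0.5, -0.3]
gripper_width: 60.1
```

```bash
python3 - <<'E'
from h import *
rep(476.3,175.7,100,-.34)
s=get_image("scene");t=get_image("top")
crop("s",s,280,130,130,120,6,"pics/s1.png");crop("t",t,120,150,110,90,7,"pics/t1.png")
p=state()["eef_pos"]+[0,0,-25]
print(p,proj("scene",p),proj("top",p))
E
```

```text
pos [472.2 183.2 179.2] yheading 70.9 shift/400 [ 0.1981 -0.014   0.0161] turn/45 0.0094 t 1.35 F [-1.5  0.5 -0.3] w 60.1
[471.28723196 186.3524572  155.15425304] [[347.89587602 186.35625433]] [[159.07636927 210.84640235]]
```

View pics/s1.png

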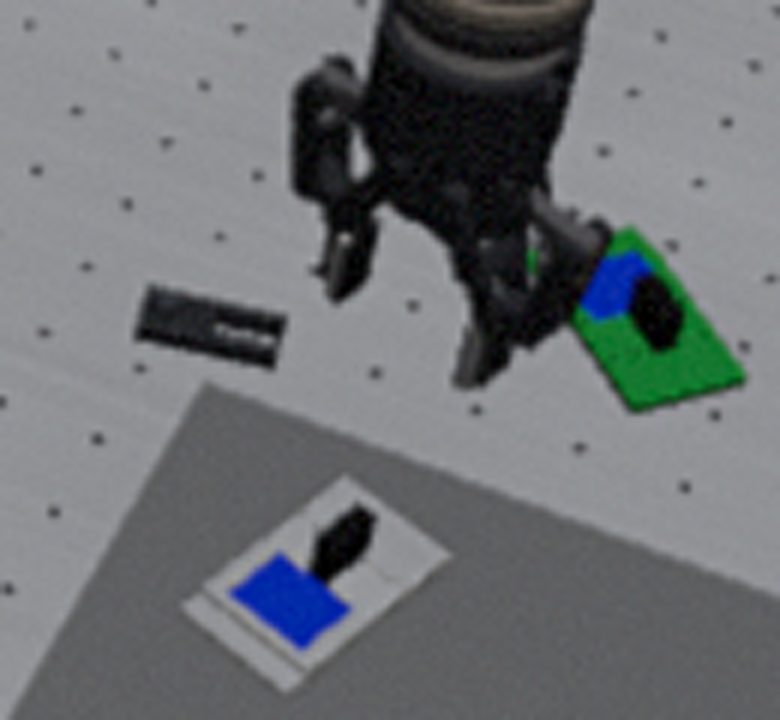

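View pics/t1.png

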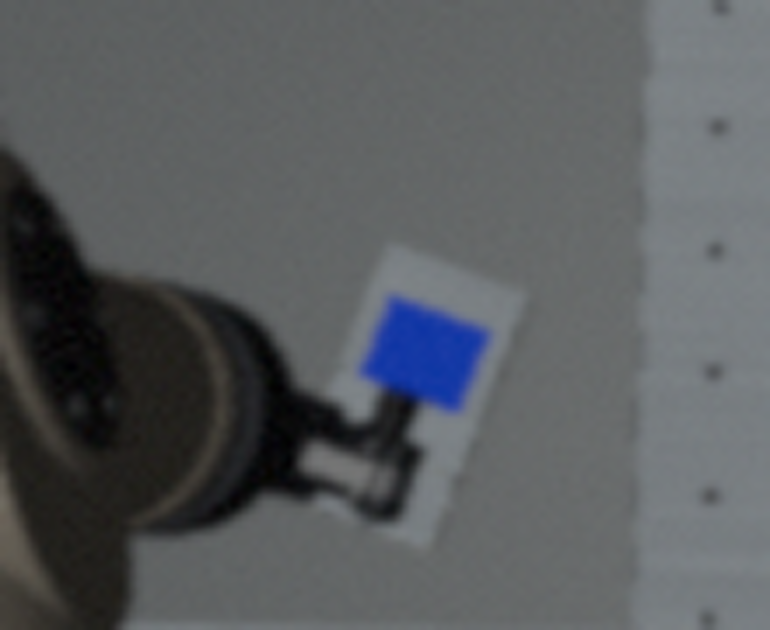

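```bash
python3 - <<'E'
from h import *
for i in range(3): st()
rep(475.5,177.1,80,-.342)
E
```

```text
pos [471.3 186.4 180.2] rot [2.7997 1.5694 2.4731] F [ 0.3 -0.1  0.4] M [ 0.03  0.03 -0.01] w 59.7 t 1.45 q [-0.69  0.29  0.35  1.76 -0.11  1.12  0.94]
pos [471.3 186.4 180.2] rot [2.7997 1.5694 2.4731] F [ 0.3 -0.1  0.4] M [ 0.03  0.03 -0.01] w 59.7 t 1.45 q [-0.69  0.29  0.35  1.76 -0.11  1.12  0.94]
pos [471.3 186.4 180.2] rot [2.7997 1.5694 2.4731] F [ 0.3 -0.1  0.4] M [ 0.03  0.03 -0.01] w 59.7 t 1.45 q [-0.69  0.29  0.35  1.76 -0.11  1.12  0.94]
pos [471.3 186.4 180.2] yheading 71.3 shift/400 [ 0.2504 -0.0187  0.0177] turn/45 0.0196 t 1.45 F [ 0.3 -0.1  0.4] w 59.7
```

Emit:
{"fn": "play_rows", "kwargs": {
  "commands": [0.3,0.12,-0.019,0.018,0.02,0.3,0.25,-0.019,0.018,0.02,0.3,0.25,-0.019,0.018,0.02,0.3,0.25,-0.019,0.018,0.02,0.3,0.25,-0.019,0.018,0.02]
}}

```text
time_s: 1.87
eef_pos: [475.4, 177.1, 80.2]
ee_rot: [-2.999, 1.569, 2.943]
contact_force: [0.1, 0.3, 1.1]
gripper_width: 59.8
```

```bash
python3 - <<'E'
from h import *
s=get_image("scene");t=get_image("top")
st();rep(475.5,177.1,43,-.342)
crop("s",s,290,170,100,90,8,"pics/s2.png");crop("t",t,140,165,80,70,9,"pics/t2.png")
E
```

```text
pos [477.8 177.3  82.3] rot [0.8974 1.5665 0.5555] F [ 0.6 -0.2  0.1] M [-0.05 -0.05  0.02] w 60.0 t 1.97 q [-0.65  0.41  0.33  1.87 -0.17  0.89  0.99]
pos [477.8 177.3  82.3] yheading 70.4 shift/400 [ 0.0982 -0.0027 -0.0054] turn/45 0.0001 t 1.97 F [ 0.6 -0.2  0.1] w 60.0
```

View pics/s2.png

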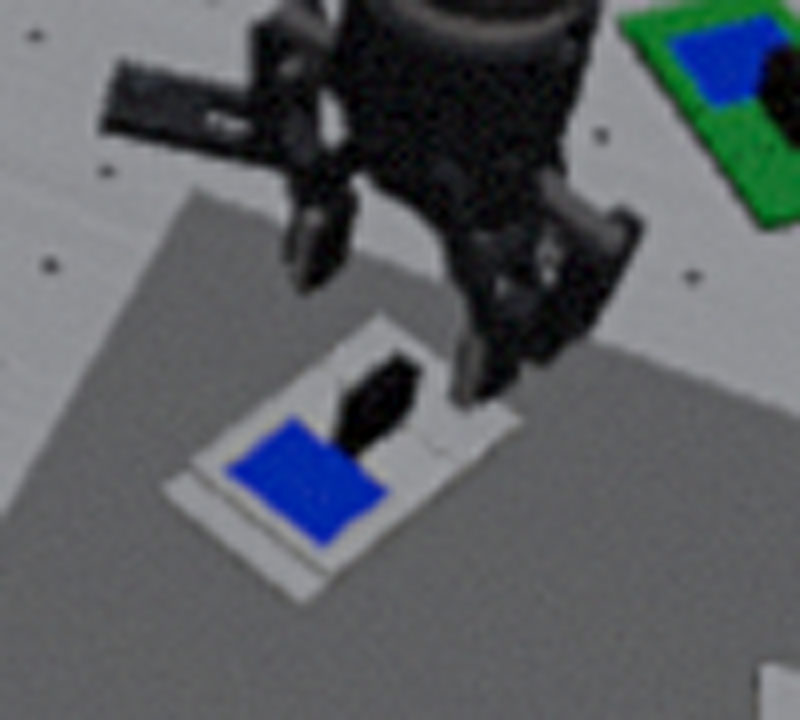

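View pics/t2.png

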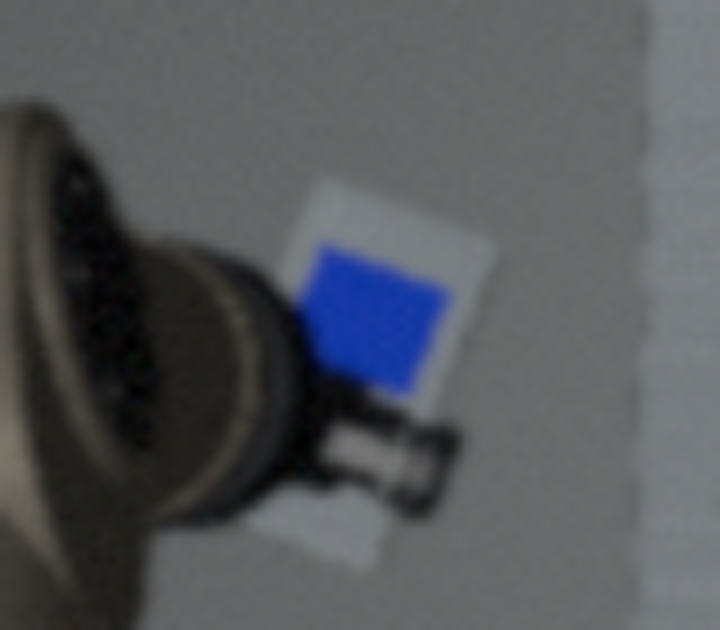

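```bash
python3 - <<'E'
from h import *
for n,o,k in(("scene",(290,170),8),("top",(140,165),9)):
  for z in(12,37,55,60): print(n,z,((proj(n,[475.5,177.1,z])-o)*k).round())
from fit import *
s=cv2.imread("pics/scene0.png");g=s.max(2)
crop("s",s,325,205,30,30,20,"pics/rib.png")
E
```

```text
scene 12 [[364. 422.]]
scene 37 [[375. 374.]]
scene 55 [[382. 339.]]
scene 60 [[385. 329.]]
top 12 [[317. 414.]]
top 37 [[300. 411.]]
top 55 [[287. 409.]]
top 60 [[283. 409.]]
```

View pics/rib.png

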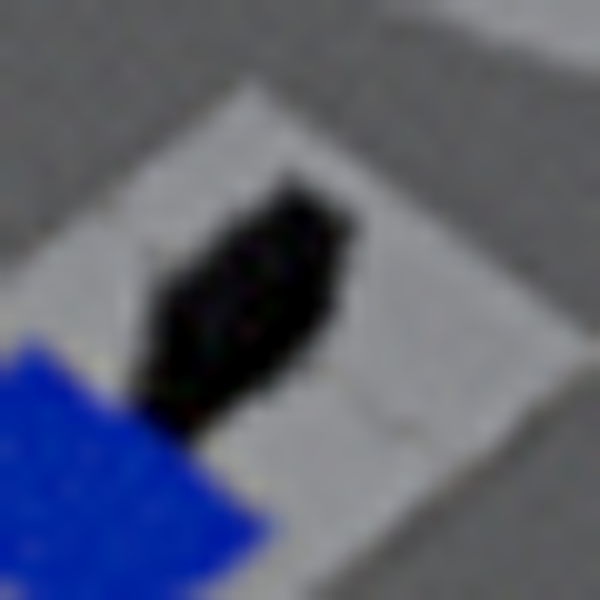

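Emit:
{"fn": "play_rows", "kwargs": {
  "commands": [0.3,0.05,0,0,0,0.3,0.098,0,0,0,0.3,0.098,0,0,0,1,0.098,0,0,0,1,0.098,0,0,0,1,0.098,0,0,0,1,0.098,0,0,0,1,0.098,0,0,0]
}}

```text
time_s: 2.63
eef_pos: [478.0, 176.0, 42.8]
ee_rot: [0.826, 1.567, 0.482]
contact_force: [-0.8, -1.0, 5.4]
gripper_width: 10.5
```

```bash
python3 - <<'E'
from h import *
st()
E
```

```text
pos [478.  176.   42.8] rot [0.8259 1.5672 0.4818] F [-0.8 -1.   5.4] M [-0.04  0.12  0.  ] w 10.5 t 2.63 q [-0.63  0.47  0.32  1.9  -0.2   0.8   1.02]
```

Emit:
{"fn": "play_rows", "kwargs": {
  "commands": [1,-0.02,0,0,0,1,-0.08,0,0,0,1,-0.16,0,0,0,1,-0.24,0,0,0,1,-0.3,0,0,0,1,-0.3,0,0,0,1,-0.3,0,0,0]
}}

```text
time_s: 3.22
eef_pos: [477.3, 175.7, 162.7]
ee_rot: [0.841, 1.567, 0.497]
contact_force: [0.3, 0.8, -1.7]
gripper_width: 10.8
```

```bash
python3 - <<'E'
from h import *
s=get_image("scene")
st()
crop("s",s,285,130,110,110,7,"pics/s3.png")
# tilt station: stage frame pose
x,y,a=612.4,-121.2,-.029
def W(lx,ly): return x+np.cos(a)*lx-np.sin(a)*ly, y+np.sin(a)*lx+np.cos(a)*ly
g=W(20,65+16);print(g);rep(g[0],g[1],160,a+np.pi/2)
E
```

```text
pos [476.  175.3 161.1] rot [-2.9316  1.5703  3.0076] F [-0.5  0.1 -1.7] M [ 0.01  0.09 -0.03] w 10.2 t 3.27 q [-0.68  0.31  0.36  1.78 -0.12  1.07  0.95]
(np.float64(634.740261351729), np.float64(-40.81397681974532))
pos [476.  175.3 161.1] yheading 70.3 shift/400 [ 0.0025 -0.3747  0.5559] turn/45 1.5989 t 3.27 F [-0.5  0.1 -1.7] w 10.2
```

View pics/s3.png

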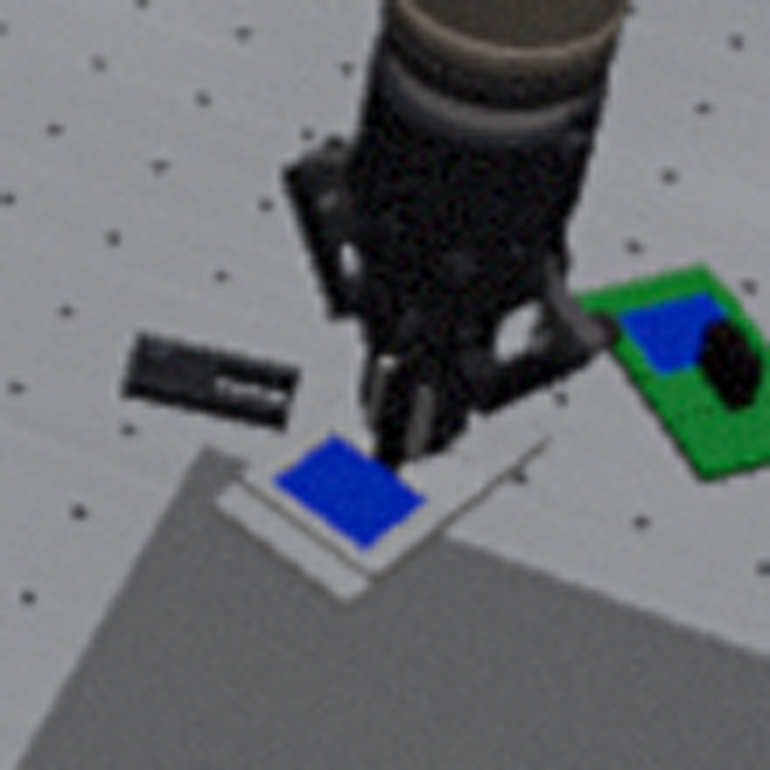

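```bash
python3 - <<'E'
from h import *
x,y,a=612.4,-121.2,-.029
def W(lx,ly): return x+np.cos(a)*lx-np.sin(a)*ly, y+np.sin(a)*lx+np.cos(a)*ly
g=W(10,65+16);print(g);rep(g[0],g[1],160,a+np.pi/2)
print(ray("top",[[225,112],[319,155.4],[317,176.5]],[10,10,10]).round())
E
```

```text
(np.float64(624.7444660570369), np.float64(-40.52401746636943))
pos [476.  175.3 161.1] yheading 70.3 shift/400 [ 0.0025 -0.3824  0.5321] turn/45 1.5989 t 3.27 F [-0.5  0.1 -1.7] w 10.2
[[ 761.   44.   10.]
 [ 639. -225.   10.]
 [ 579. -220.   10.]]
```

Emit:
{"fn": "play_rows", "kwargs": {
  "commands": [1,0,-0.05,0.07,-0.13,1,0,-0.1,0.14,-0.27,1,0,-0.15,0.21,-0.41,1,0,-0.21,0.29,-0.55,1,0,-0.26,0.36,-0.7,1,0,-0.31,0.43,-0.85,1,0,-0.382,0.532,-1,1,0,-0.382,0.532,-1]
}}

```text
time_s: 3.93
eef_pos: [626.2, -50.5, 158.5]
ee_rot: [-2.216, 1.563, -1.781]
contact_force: [0.5, -2.3, -0.9]
gripper_width: 10.6
```

Emit:
{"fn": "play_rows", "kwargs": {
  "commands": [1,0,0,0,-0.15,1,0,0,0,-0.3,1,0,0,0,-0.45,1,0,0,0,-0.6,1,0,0,0,-0.75,1,0,0,0,-0.9,1,0,0,0,-1,1,0,0,0,-1]
}}

```text
time_s: 4.6
eef_pos: [623.6, -40.1, 158.5]
ee_rot: [1.828, 1.566, 3.055]
contact_force: [0.1, 0.3, -1.0]
gripper_width: 10.4
```

```bash
python3 - <<'E'
from h import *
st();rep(624.7,-40.5,120,-.029+np.pi/2)
E
```

```text
pos [623.6 -40.1 158.5] rot [1.8281 1.5657 3.0553] F [ 0.1  0.3 -1. ] M [ 0.  0. -0.] w 10.4 t 4.6 q [-0.03  0.53  0.11  1.43 -0.06  1.18  2.88]
pos [623.6 -40.1 158.5] yheading 160.3 shift/400 [ 0.0963 -0.0033  0.0002] turn/45 -0.4005 t 4.6 F [ 0.1  0.3 -1. ] w 10.4
```

```bash
python3 - <<'E'
from h import *
x,y,a=612.4,-121.2,-.029
def W(lx,ly): return x+np.cos(a)*lx-np.sin(a)*ly, y+np.sin(a)*lx+np.cos(a)*ly
g=W(65,-65-18);print(g);rep(g[0],g[1],150,a-np.pi/2)
E
```

```text
(np.float64(674.9660067824791), np.float64(-206.0498367428882))
pos [623.6 -40.1 158.5] yheading 160.3 shift/400 [ 0.0205 -0.2607 -0.3473] turn/45 -0.4005 t 4.6 F [ 0.1  0.3 -1. ] w 10.4
```

Emit:
{"fn": "play_rows", "kwargs": {
  "commands": [1,0,0,0,0.15,1,0,0,0,0.3,1,0,0,0,0.45,1,0,0,0,0.6,1,0,0,0,0.75,1,0,0,0,0.9,1,0,0,0,1,1,0,0,0,1]
}}

```text
time_s: 5.27
eef_pos: [624.2, -40.0, 159.3]
ee_rot: [2.801, 1.567, -3.044]
contact_force: [0.4, -0.2, -2.2]
gripper_width: 10.7
```

Emit:
{"fn": "play_rows", "kwargs": {
  "commands": [1,0,0,0,0.15,1,0,0,0,0.3,1,0,0,0,0.45,1,0,0,0,0.6,1,0,0,0,0.75,1,0,0,0,0.9,1,0,0,0,1,1,0,0,0,1]
}}

```text
time_s: 5.93
eef_pos: [624.6, -39.9, 159.9]
ee_rot: [-2.703, 1.568, -3.048]
contact_force: [-0.2, 0.3, -2.1]
gripper_width: 10.9
```

Emit:
{"fn": "play_rows", "kwargs": {
  "commands": [1,0,0,0,0.15,1,0,0,0,0.3,1,0,0,0,0.45,1,0,0,0,0.6,1,0,0,0,0.75,1,0,0,0,0.9,1,0,0,0,1,1,0,0,0,1]
}}

```text
time_s: 6.6
eef_pos: [624.8, -39.9, 160.2]
ee_rot: [-1.922, 1.569, -3.05]
contact_force: [0.0, -0.6, -0.8]
gripper_width: 10.2
```

```bash
python3 - <<'E'
from h import *
st();rep(675.4,-206,150,-.029-np.pi/2)
E
```

```text
pos [624.8 -39.9 160.2] rot [-1.9218  1.5691 -3.0501] F [ 0.  -0.6 -0.8] M [ 0.05  0.02 -0.04] w 10.2 t 6.6 q [-0.37  0.59  0.63  1.45 -0.36  1.22  0.75]
pos [624.8 -39.9 160.2] yheading 25.4 shift/400 [ 0.0254 -0.0635  0.4294] turn/45 0.6003 t 6.6 F [ 0.  -0.6 -0.8] w 10.2
```

Emit:
{"fn": "play_rows", "kwargs": {
  "commands": [1,0.02,-0.009,0.06,0.1,1,0.025,-0.018,0.12,0.2,1,0.025,-0.03,0.2,0.35,1,0.025,-0.043,0.29,0.5,1,0.025,-0.055,0.37,0.6,1,0.025,-0.0635,0.429,0.6,1,0.025,-0.0635,0.429,0.6,1,0.025,-0.0635,0.429,0.6]
}}

```text
time_s: 7.27
eef_pos: [674.6, -209.2, 150.2]
ee_rot: [-1.055, 1.569, -2.656]
contact_force: [0.4, -0.4, -2.2]
gripper_width: 10.5
```

Emit:
{"fn": "play_rows", "kwargs": {
  "commands": [1,0.06,0,0,0,1,0.11,0,0,0,1,0.135,0,0,0,1,0.135,0,0,0]
}}

```text
time_s: 7.6
eef_pos: [673.9, -202.7, 93.3]
ee_rot: [-2.179, 1.563, 2.507]
contact_force: [-0.9, 0.5, -1.8]
gripper_width: 10.6
```

```bash
python3 - <<'E'
from h import *
s=get_image("scene");t=get_image("top")
st();rep(675.4,-206,90,-.029-np.pi/2)
crop("s",s,130,160,130,100,6,"pics/s4.png");crop("t",t,250,90,110,100,7,"pics/t4.png")
E
```

```text
pos [ 675.9 -204.8   97.2] rot [-2.9177  1.5699  1.7672] F [ 0.4 -0.4 -2. ] M [-0.05 -0.04  0.06] w 10.4 t 7.7 q [-0.1   0.83  0.69  1.24 -0.52  1.25  0.57]
pos [ 675.9 -204.8   97.2] yheading -1.6 shift/400 [ 0.0179 -0.0012  0.0029] turn/45 0.002 t 7.7 F [ 0.4 -0.4 -2. ] w 10.4
```

View pics/s4.png

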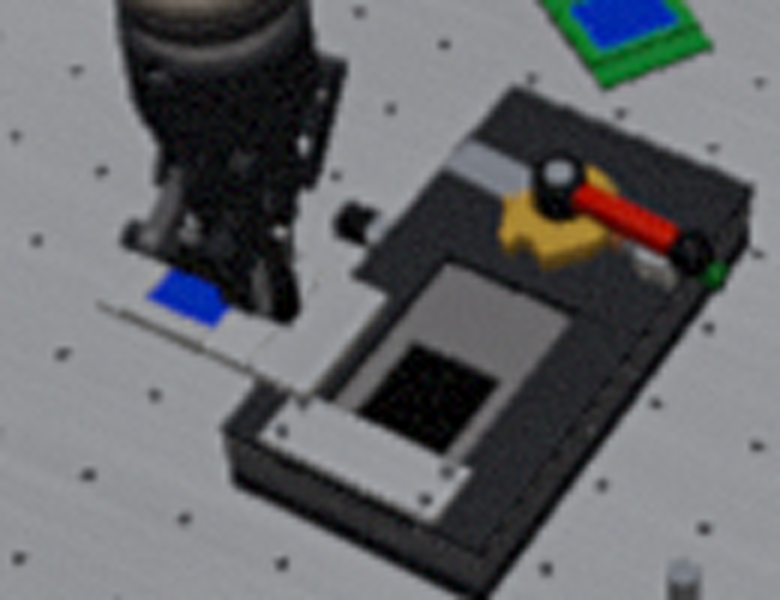

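View pics/t4.png

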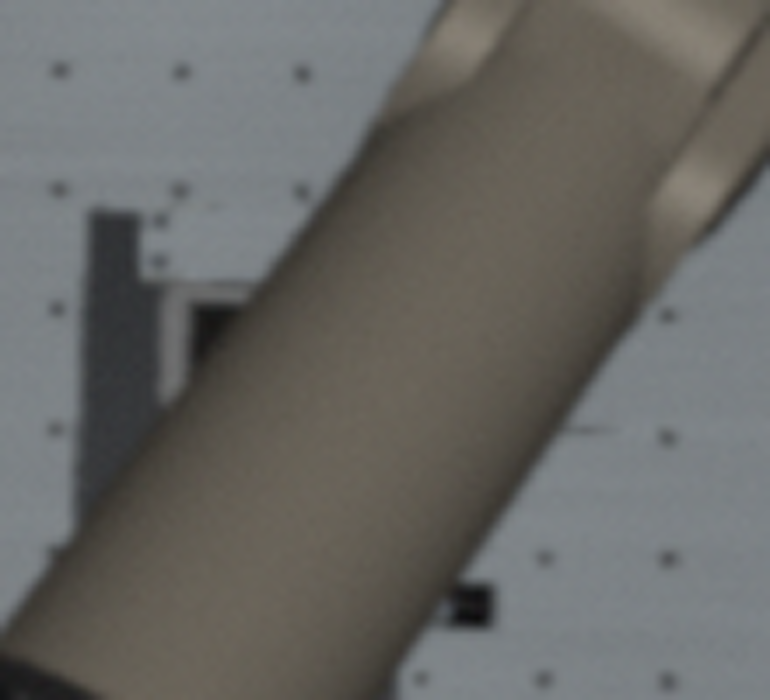

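Emit:
{"fn": "play_rows", "kwargs": {
  "commands": [1,0,-0.03,0.008,0,1,0,-0.03,0.008,0,1,0.02,-0.03,0.008,0,1,0.03,-0.03,0.008,0,1,0.035,-0.03,0.008,0,1,0.035,-0.03,0.008,0]
}}

```text
time_s: 8.2
eef_pos: [664.1, -208.6, 83.8]
ee_rot: [2.23, 1.57, 0.63]
contact_force: [-0.5, 1.1, 2.7]
gripper_width: 10.3
```

```bash
python3 - <<'E'
from h import *
st()
E
```

```text
pos [ 664.1 -208.6   83.8] rot [2.2301 1.5699 0.6301] F [-0.5  1.1  2.7] M [0.27 0.23 0.01] w 10.3 t 8.2 q [-0.1   0.82  0.69  1.29 -0.52  1.21  0.59]
```

Emit:
{"fn": "play_rows", "kwargs": {
  "commands": [1,0.004,0,0,0,1,0.008,0,0,0,1,0.012,0,0,0,1,0.012,0,0,0]
}}

```text
time_s: 8.53
eef_pos: [664.2, -208.9, 83.5]
ee_rot: [2.139, 1.568, 0.539]
contact_force: [-7.6, 3.2, 20.0]
gripper_width: 10.4
```

```bash
python3 - <<'E'
from h import *
st()
s=get_image("scene")
crop("s",s,130,160,130,100,6,"pics/s5.png")
E
```

```text
pos [ 664.2 -208.9   83.5] rot [2.1387 1.5681 0.5388] F [-7.6  3.2 20. ] M [1.23 1.56 0.05] w 10.4 t 8.53 q [-0.1   0.82  0.69  1.3  -0.52  1.2   0.59]
```

View pics/s5.png

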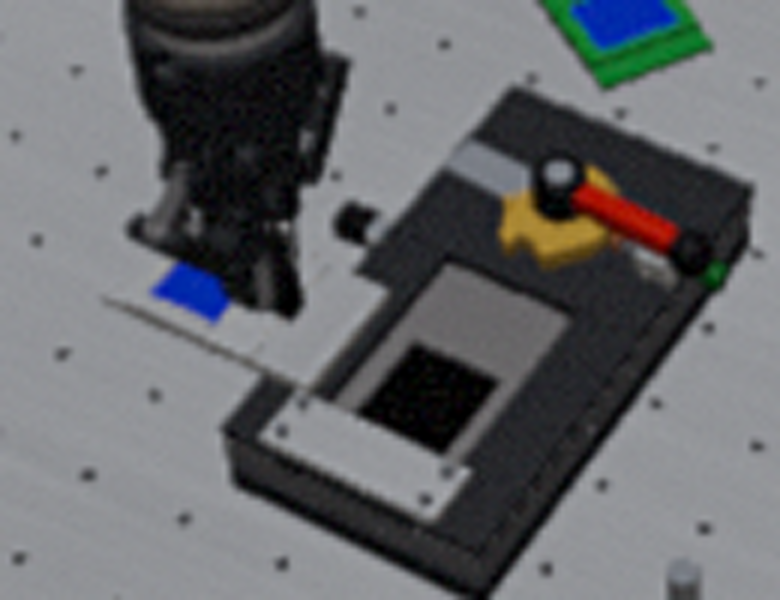

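Emit:
{"fn": "play_rows", "kwargs": {
  "commands": [1,0.005,0,0,0,1,0.01,0,0,0,1,0.014,0,0,0,1,0.014,0,0,0,1,0.014,0,0,0]
}}

```text
time_s: 9.0
eef_pos: [664.4, -212.9, 79.9]
ee_rot: [0.814, 1.564, -0.788]
contact_force: [-6.7, -0.5, 21.2]
gripper_width: 10.5
```

```bash
python3 - <<'E'
from h import *
st()
s=get_image("scene")
crop("s",s,130,160,130,100,6,"pics/s6.png")
E
```

```text
pos [ 664.4 -212.9   79.9] rot [ 0.8135  1.5638 -0.7881] F [-6.7 -0.5 21.2] M [0.39 1.64 0.15] w 10.5 t 9.0 q [-0.09  0.82  0.69  1.3  -0.52  1.19  0.59]
```

View pics/s6.png

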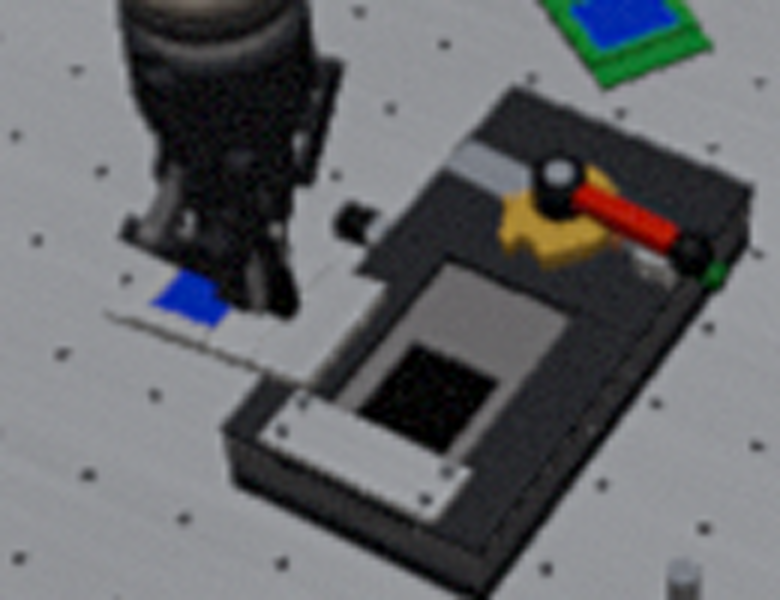

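```bash
cat >> h.py <<'E'
def rayx(n,uv,x):
    a=ray(n,uv,0)[0];b=ray(n,uv,100)[0];t=(x-a[0])/(b[0]-a[0]);return a+t*(b-a)
E
python3 - <<'E'
from fit import *
for nm,pts,x in (("s4",((100,303),(300,393)),676+31),("s5",((102,300),(300,388)),664+31),("s6",((106,315),(305,383)),664.4+31)):
    P=[rayx("scene",uv(p,6,(130,160)),x) for p in pts];d=P[1]-P[0];print(nm,np.round(P,1),np.degrees(np.arctan2(d[2],d[1])))
E
```

```text
s4 [[ 707.  -261.6   63.3]
 [ 707.  -160.1   61.1]] -1.2281186518171152
s5 [[ 695.  -271.8   47. ]
 [ 695.  -169.6   45.5]] -0.8134294756042169
s6 [[ 695.4 -271.    37.6]
 [ 695.4 -166.1   51.4]] 7.477903371955746
```

Emit:
{"fn": "play_rows", "kwargs": {
  "commands": [1,0.003,0,0,0,1,0.006,0,0,0,1,0.006,0,0,0,1,0.006,0,0,0,1,0.006,0,0,0]
}}

```text
time_s: 9.47
eef_pos: [664.6, -214.0, 78.7]
ee_rot: [0.781, 1.562, -0.822]
contact_force: [-8.9, -0.8, 25.9]
gripper_width: 10.7
```

```bash
python3 - <<'E'
from h import *
st()
s=get_image("scene")
crop("s",s,130,160,130,100,6,"pics/s7.png")
E
```

```text
pos [ 664.6 -214.    78.7] rot [ 0.7805  1.562  -0.8216] F [-8.9 -0.8 25.9] M [0.36 1.84 0.08] w 10.7 t 9.47 q [-0.09  0.83  0.69  1.3  -0.52  1.19  0.59]
```

View pics/s7.png

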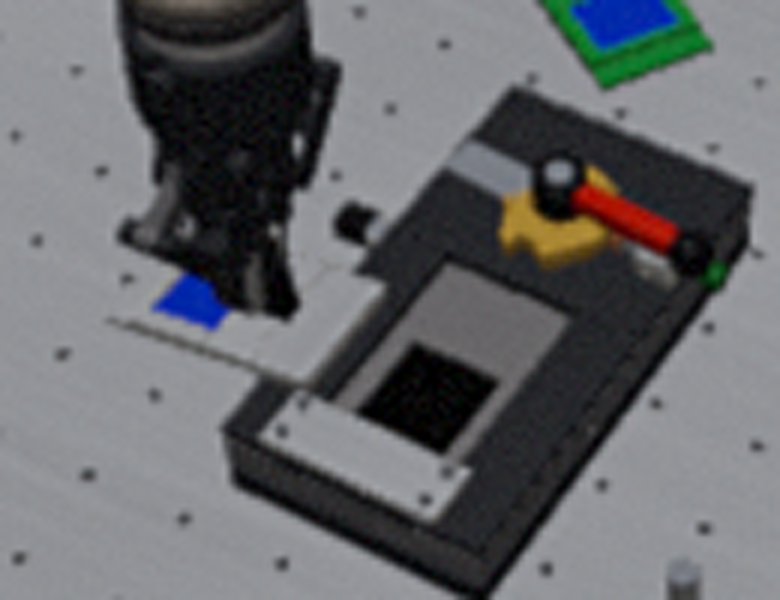

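Emit:
{"fn": "play_rows", "kwargs": {
  "commands": [1,0.004,0,0,0,1,0.008,0,0,0,1,0.009,0,0,0,1,0.009,0,0,0,1,0.009,0,0,0]
}}

```text
time_s: 9.93
eef_pos: [664.4, -216.5, 75.4]
ee_rot: [0.608, 1.559, -0.995]
contact_force: [-7.9, -3.8, 25.8]
gripper_width: 10.6
```

Emit:
{"fn": "play_rows", "kwargs": {
  "commands": [1,-0.02,0,0,0,1,-0.06,0,0,0,1,-0.15,0,0,0,1,-0.2,0,0,0,1,-0.2,0,0,0,1,-0.2,0,0,0]
}}

```text
time_s: 10.43
eef_pos: [664.6, -209.2, 147.8]
ee_rot: [1.339, 1.568, -0.261]
contact_force: [-0.6, -0.1, -1.2]
gripper_width: 10.5
```

```bash
python3 - <<'E'
from h import *
st()
s=get_image("scene")
crop("s",s,130,130,130,110,6,"pics/s8.png")
E
```

```text
pos [ 664.6 -209.2  147.8] rot [ 1.339   1.5678 -0.261 ] F [-0.6 -0.1 -1.2] M [ 0.11  0.04 -0.03] w 10.5 t 10.43 q [-0.1   0.77  0.71  1.23 -0.49  1.32  0.56]
```

View pics/s8.png

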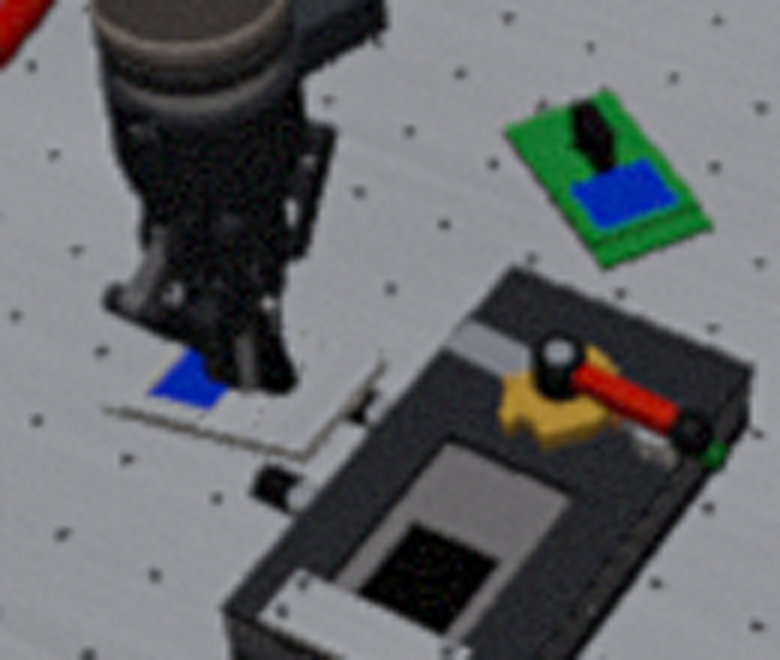

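```bash
python3 - <<'E'
from fit import *
for x in (693,695.6,698):
    P=[rayx("scene",uv(p,6,(130,130)),x) for p in((104,410),(303,460))];d=P[1]-P[0];print(np.round(P,1),np.linalg.norm(d),np.degrees(np.arctan2(d[2],d[1])))
rep(640,-130,150,-.029)
E
```

```text
[[ 693.  -263.9   95.4]
 [ 693.  -161.4  118.9]] 105.1535399968576 12.912594648792444
[[ 695.6 -261.4   99.3]
 [ 695.6 -159.4  122.7]] 104.71558091512519 12.912594648792437
[[ 698.  -259.1  102.9]
 [ 698.  -157.4  126.2]] 104.31131099352595 12.912594648792439
pos [ 663.5 -208.5  145.8] yheading -1.7 shift/400 [-0.0102 -0.0646 -0.1944] turn/45 1.9995 t 10.48 F [ 0.3 -0.2 -1.8] w 10.6
```

```bash
python3 - <<'E'
from fit import *
a=-.342;ex=np.array([np.cos(a),np.sin(a)]);ey=np.array([-ex[1],ex[0]])
for p,z in(((217,500),126),((347,600),126),((245,470),130),((374,575),130),((550,435),130),((330,432),130),((362,550),130)):
    P=ray("scene",uv(p,7,(285,130)),z)[0];d=P[:2]-[476.3,175.6];print(p,(d@ex).round(1),(d@ey).round(1))
E
```

```text
(217, 500) 64.4 -28.1
(347, 600) 65.6 32.5
(245, 470) 49.5 -28.8
(374, 575) 53.2 33.3
(550, 435) -43.4 33.7
(330, 432) 13.5 -20.3
(362, 550) 47.6 23.2
```

Emit:
{"fn": "play_rows", "kwargs": {
  "commands": [1,0,0,0,-0.15,1,0,0,0,-0.3,1,0,0,0,-0.45,1,0,0,0,-0.6,1,0,0,0,-0.75,1,0,0,0,-0.9,1,0,0,0,-1,1,0,0,0,-1]
}}

```text
time_s: 11.15
eef_pos: [662.4, -208.1, 143.8]
ee_rot: [-2.842, 1.566, 2.627]
contact_force: [-0.8, 0.5, -1.5]
gripper_width: 10.4
```

Emit:
{"fn": "play_rows", "kwargs": {
  "commands": [1,0,0,0,-0.15,1,0,0,0,-0.3,1,0,0,0,-0.45,1,0,0,0,-0.6,1,0,0,0,-0.75,1,0,0,0,-0.9,1,0,0,0,-1,1,0,0,0,-1]
}}

```text
time_s: 11.82
eef_pos: [662.7, -208.5, 144.7]
ee_rot: [2.68, 1.567, 2.65]
contact_force: [0.7, -0.6, -0.7]
gripper_width: 10.5
```

```bash
python3 - <<'E'
from fit import *
x,y,a=612.4,-121.2,-.029
def W(lx,ly): return x+np.cos(a)*lx-np.sin(a)*ly, y+np.sin(a)*lx+np.cos(a)*ly
g=W(18,0);print(g);st();rep(g[0],g[1],130,a)
E
```

```text
(np.float64(630.3924315304458), np.float64(-121.72192683607662))
pos [ 662.7 -208.5  144.7] rot [2.6804 1.5674 2.6499] F [ 0.7 -0.6 -0.7] M [ 0.06 -0.02 -0.03] w 10.5 t 11.82 q [ 0.08  0.7   0.37  1.22 -0.25  1.27  1.98]
pos [ 662.7 -208.5  144.7] yheading 88.3 shift/400 [ 0.0373  0.2143 -0.0873] turn/45 -0.002 t 11.82 F [ 0.7 -0.6 -0.7] w 10.5
```

Emit:
{"fn": "play_rows", "kwargs": {
  "commands": [1,0,0.06,-0.025,0,1,0,0.13,-0.052,0,1,0,0.19,-0.078,0,1,0,0.214,-0.087,0,1,0.03,0.214,-0.087,0,1,0.06,0.214,-0.087,0,1,0.06,0.214,-0.087,0,1,0.06,0.214,-0.087,0]
}}

```text
time_s: 12.48
eef_pos: [629.9, -124.6, 120.5]
ee_rot: [-2.811, 1.566, -2.845]
contact_force: [0.6, -0.3, -1.3]
gripper_width: 10.6
```

```bash
python3 - <<'E'
from h import *
s=get_image("scene");t=get_image("top");st()
crop("s",s,160,150,110,100,7,"pics/s9.png");crop("t",t,240,95,100,110,7,"pics/t9.png")
E
```

```text
pos [ 631.3 -124.5  122.3] rot [-1.8722  1.5694 -1.9051] F [ 0.8 -0.3 -2.1] M [-0.03  0.03 -0.01] w 10.6 t 12.58 q [-0.06  0.61  0.36  1.43 -0.23  1.14  1.87]
```

View pics/s9.png

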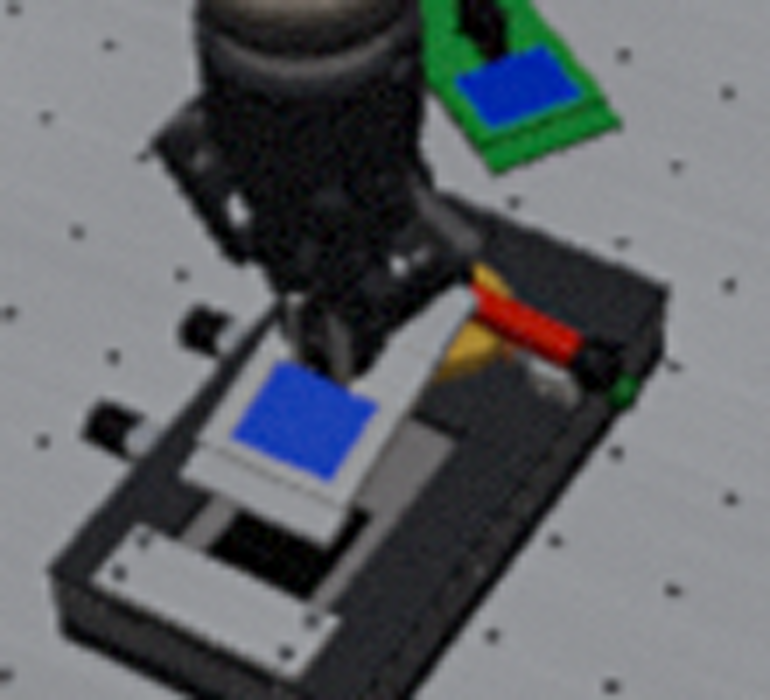

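View pics/t9.png

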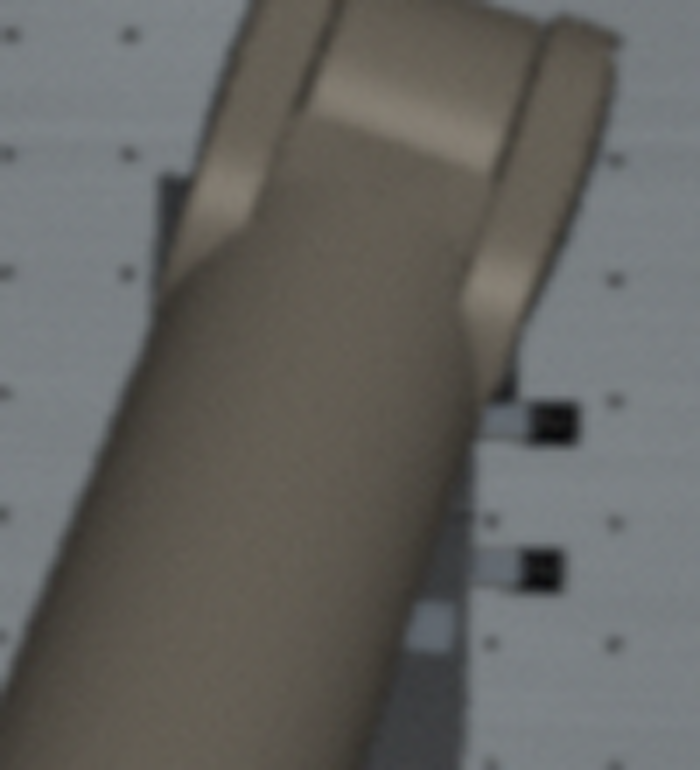

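```bash
cat > nose.py <<'E'
from fit import *
def nosefit(obs,z,th0=.235,S=(613.2,-119.2,-.0295)):
    # obs: (uv, local pt in carrier); nose lower edge middle at (x,y,z), yaw, tilt
    def f(p):
        R=Ro.from_euler('ZY',[p[2],p[3]]).as_matrix()
        return np.concatenate([proj("scene",np.array([p[0],p[1],z])+R@(np.array(l)-[55,0,0]))[0]-u for u,l in obs])
    r=least_squares(f,[690,-122,-.03,th0],x_scale=[10,10,.05,.05]);p=r.x
    c,s=np.cos(S[2]),np.sin(S[2]);d=p[:2]-np.array(S[:2])
    print("nose world",p[:2].round(1),"stage",(c*d[0]+s*d[1]).round(1),(-s*d[0]+c*d[1]).round(1),"yaw rel deg",np.degrees(p[2]-S[2]).round(1),"tilt",np.degrees(p[3]).round(1),"res",r.fun.round(1))
E
python3 - <<'E'
from nose import *
k=lambda p:uv(p,7,(160,150))
obs=[(k((182,478)),(55,-31,0)),(k((335,546)),(55,31,0)),(k((200,437)),(42,-31,8)),(k((350,497)),(42,31,8)),(k((478,297)),(-55,31,8))]
for z in(64,68,72): nosefit(obs,z)
E
```

```text
nose world [ 681.2 -125.7] stage 68.2 -4.5 yaw rel deg 1.8 tilt 8.8 res [ 0.5 -0.  -0.2 -0.8  0.1  0.2 -0.2  0.5 -0.2  0. ]
nose world [ 683.9 -123.8] stage 70.8 -2.5 yaw rel deg 2.0 tilt 8.4 res [ 0.5  0.  -0.2 -0.8  0.   0.2 -0.2  0.5 -0.1  0. ]
nose world [ 686.6 -121.9] stage 73.4 -0.6 yaw rel deg 2.1 tilt 8.0 res [ 0.4  0.  -0.2 -0.7 -0.   0.2 -0.1  0.5 -0.   0. ]
```

Emit:
{"fn": "play_rows", "kwargs": {
  "commands": [1,0.02,0,0.01,0,1,0.045,0,0.012,0,1,0.045,0,0.012,0,1,0.045,0,0.012,0]
}}

```text
time_s: 12.92
eef_pos: [635.3, -122.4, 103.3]
ee_rot: [2.974, 1.568, 2.944]
contact_force: [0.6, 0.3, -1.4]
gripper_width: 10.7
```

```bash
python3 - <<'E'
from h import *
s=get_image("scene");st()
crop("s",s,165,175,90,80,9,"pics/s10.png")
E
```

```text
pos [ 635.8 -122.5  104. ] rot [2.9919 1.5695 2.9619] F [ 0.2  0.4 -1.2] M [-0.   -0.01  0.01] w 10.7 t 12.97 q [-0.06  0.64  0.36  1.43 -0.24  1.11  1.88]
```

View pics/s10.png

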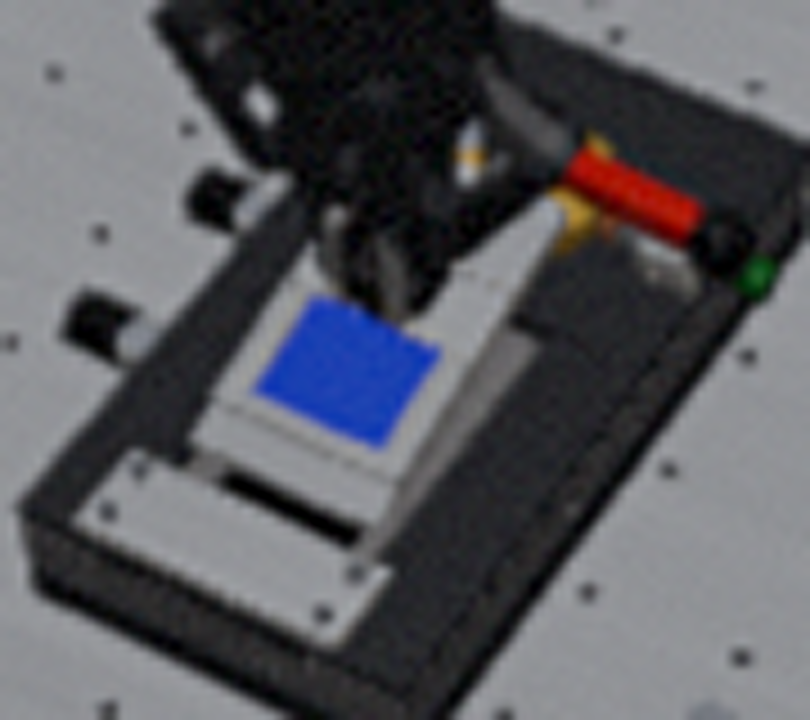

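```bash
python3 - <<'E'
from nose import *
k=lambda p:uv(p,9,(165,175))
obs=[(k((190,450)),(55,-31,0)),(k((370,525)),(55,31,0)),(k((212,400)),(42,-31,8)),(k((400,477)),(42,31,8)),(k((566,200)),(-55,31,8))]
for z in(50,54,58): nosefit(obs,z)
L=[k((135,450)),k((393,573)),k((72,517)),k((330,645))]
S=np.array([[89,-43,51.5],[89,43,51.5],[117.5,-43,51.5],[117.5,43,51.5]])
p,r=fit([("scene",u,l) for u,l in zip(L,S)],[613,-119,-.03]);print(p,r.round(1).tolist())
E
```

```text
nose world [ 690.3 -122.5] stage 77.2 -1.0 yaw rel deg 1.0 tilt 13.6 res [ 0.1 -0.5  0.9  0.5 -0.3 -0.5 -0.4  0.2 -0.4  0.2]
nose world [ 693.  -120.7] stage 79.8 0.9 yaw rel deg 1.1 tilt 13.2 res [ 0.1 -0.4  1.   0.5 -0.4 -0.5 -0.3  0.2 -0.3  0.2]
nose world [ 695.6 -118.8] stage 82.3 2.8 yaw rel deg 1.3 tilt 12.8 res [-0.  -0.4  1.   0.5 -0.5 -0.5 -0.3  0.2 -0.2  0.2]
[ 6.12416253e+02 -1.19380661e+02 -4.64330654e-02] [[-0.1, -0.1], [-0.4, 0.0], [0.3, 0.1], [0.2, 0.1]]
```

Emit:
{"fn": "play_rows", "kwargs": {
  "commands": [1,0.015,0,0.002,0,1,0.028,0,0.004,0,1,0.033,0,0.004,0,1,0.033,0,0.004,0]
}}

```text
time_s: 13.3
eef_pos: [637.1, -122.3, 90.5]
ee_rot: [2.913, 1.569, 2.883]
contact_force: [0.6, -0.8, -1.6]
gripper_width: 11.1
```

```bash
python3 - <<'E'
from h import *
st();s=get_image("scene");st()
crop("s",s,165,175,90,80,9,"pics/s11.png")
E
```

```text
pos [ 637.1 -122.3   90.5] rot [2.9131 1.5689 2.8833] F [ 0.6 -0.8 -1.6] M [ 0.02 -0.   -0.  ] w 11.1 t 13.3 q [-0.06  0.66  0.35  1.44 -0.24  1.09  1.88]
pos [ 637.3 -122.5   90.9] rot [2.9748 1.5697 2.945 ] F [ 1.   0.6 -0.6] M [-0.04  0.01 -0.03] w 10.6 t 13.35 q [-0.06  0.66  0.35  1.44 -0.24  1.09  1.88]
```

View pics/s11.png

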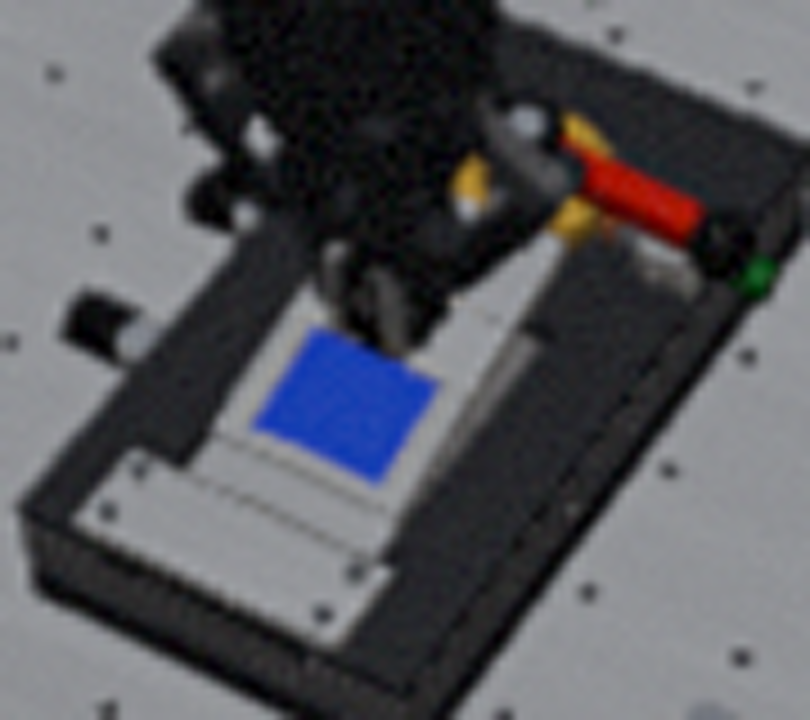

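```bash
python3 - <<'E'
from nose import *
k=lambda p:uv(p,9,(165,175))
obs=[(k((215,433)),(42,-31,8)),(k((402,513)),(42,31,8)),(k((566,238)),(-55,31,8)),(k((186,470)),(55,-31,4.5)),(k((375,553)),(55,31,4.5))]
for z in(37,39): nosefit(obs,z); nosefit(obs,z,S=(612.4,-119.4,-.0464))
x,y,a=613.2,-119.2,-.0295
for l in((85,33.5,44),(85,-33.5,44),(60,33.5,44),(60,-33.5,44),(60,33.5,36),(89,43,51.5)):
    P=[x+np.cos(a)*l[0]-np.sin(a)*l[1],y+np.sin(a)*l[0]+np.cos(a)*l[1],l[2]];print(l,((proj("scene",P)+.5-[165,175])*9).round())
E
```

```text
nose world [ 691.8 -121.8] stage 78.7 -0.3 yaw rel deg 1.0 tilt 12.6 res [-0.3 -0.4 -0.4 -0.1 -0.2  0.1  0.6  0.2  0.3  0.3]
nose world [ 691.8 -121.8] stage 79.5 1.3 yaw rel deg 1.9 tilt 12.6 res [-0.3 -0.4 -0.4 -0.1 -0.2  0.1  0.6  0.2  0.3  0.3]
nose world [ 693.1 -120.9] stage 80.0 0.6 yaw rel deg 1.0 tilt 12.4 res [-0.3 -0.4 -0.4 -0.1 -0.1  0.1  0.5  0.2  0.3  0.3]
nose world [ 693.1 -120.9] stage 80.7 2.2 yaw rel deg 2.0 tilt 12.4 res [-0.3 -0.4 -0.4 -0.1 -0.1  0.1  0.5  0.2  0.3  0.3]
(85, 33.5, 44) [[375. 569.]]
(85, -33.5, 44) [[175. 475.]]
(60, 33.5, 44) [[422. 507.]]
(60, -33.5, 44) [[224. 415.]]
(60, 33.5, 36) [[424. 524.]]
(89, 43, 51.5) [[395. 576.]]
```

Emit:
{"fn": "play_rows", "kwargs": {
  "commands": [1,0.001,0,0.01,0,1,0.002,0,0.02,0,1,0.002,0,0.03,0,1,0.002,0,0.037,0,1,0.002,0,0.037,0]
}}

```text
time_s: 13.77
eef_pos: [653.5, -123.0, 90.8]
ee_rot: [-0.124, 1.57, -0.153]
contact_force: [0.1, 0.1, -0.4]
gripper_width: 10.5
```

```bash
python3 - <<'E'
from h import *
st();s=get_image("scene");st()
crop("s",s,165,175,90,80,9,"pics/s12.png")
E
```

```text
pos [ 653.5 -123.    90.8] rot [-0.1239  1.5696 -0.1533] F [ 0.1  0.1 -0.4] M [-0.04 -0.01  0.  ] w 10.5 t 13.77 q [-0.05  0.68  0.35  1.39 -0.25  1.11  1.87]
pos [ 653.  -123.    90.8] rot [-0.2255  1.5704 -0.2551] F [ 0.1  0.5 -0.3] M [-0.   -0.    0.02] w 10.5 t 13.82 q [-0.05  0.68  0.35  1.39 -0.25  1.11  1.87]
```

View pics/s12.png

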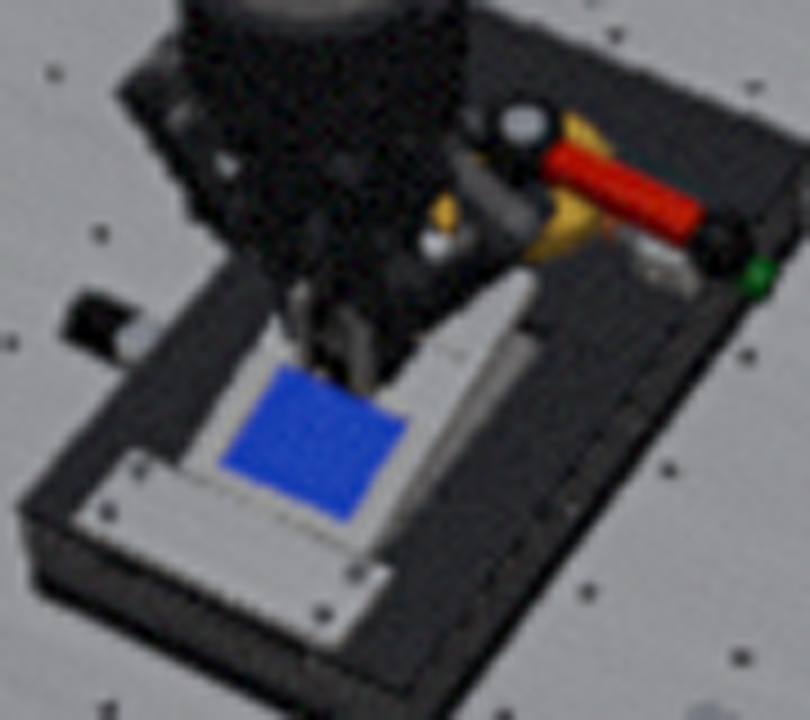

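Emit:
{"fn": "play_rows", "kwargs": {
  "commands": [1,0.006,0,-0.001,0,1,0.012,0,-0.003,0,1,0.018,0,-0.005,0,1,0.018,0,-0.005,0,1,0.018,0,-0.005,0]
}}

```text
time_s: 14.23
eef_pos: [651.5, -123.3, 86.7]
ee_rot: [0.014, 1.567, -0.016]
contact_force: [-3.3, 0.9, 9.2]
gripper_width: 10.7
```

```bash
python3 - <<'E'
from h import *
st()
E
```

```text
pos [ 651.5 -123.3   86.7] rot [ 0.0136  1.5671 -0.0164] F [-3.3  0.9  9.2] M [0.2  0.31 0.02] w 10.7 t 14.23 q [-0.05  0.68  0.35  1.4  -0.25  1.09  1.88]
```

Emit:
{"fn": "play_rows", "kwargs": {
  "commands": [1,0.006,0,-0.001,0,1,0.012,0,-0.003,0,1,0.018,0,-0.004,0,1,0.018,0,-0.004,0,1,0.018,0,-0.004,0]
}}

```text
time_s: 14.65
eef_pos: [648.8, -123.5, 79.3]
ee_rot: [0.021, 1.57, -0.009]
contact_force: [-5.5, 1.4, 10.3]
gripper_width: 10.6
```

```bash
python3 - <<'E'
from h import *
st();s=get_image("scene")
crop("s",s,165,175,90,80,9,"pics/s13.png")
E
```

```text
pos [ 648.8 -123.5   79.3] rot [ 0.0211  1.5696 -0.0091] F [-5.5  1.4 10.3] M [0.17 0.66 0.04] w 10.6 t 14.65 q [-0.05  0.69  0.35  1.42 -0.25  1.08  1.88]
```

View pics/s13.png

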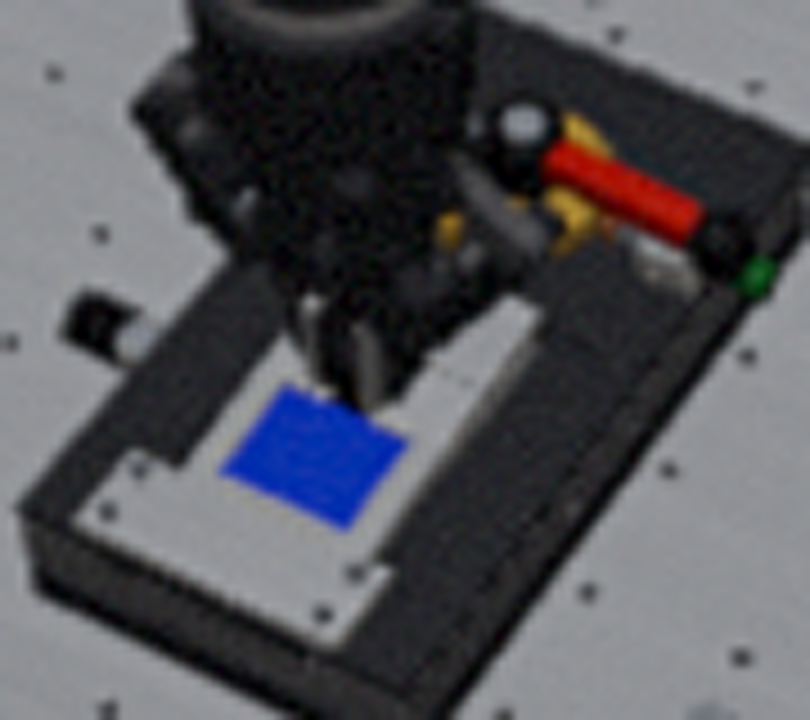

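Emit:
{"fn": "play_rows", "kwargs": {
  "commands": [1,0.006,0,-0.001,0,1,0.012,0,-0.003,0,1,0.017,0,-0.004,0,1,0.017,0,-0.004,0,1,0.017,0,-0.004,0]
}}

```text
time_s: 15.12
eef_pos: [647.2, -123.8, 72.7]
ee_rot: [-0.254, 1.569, -0.284]
contact_force: [-5.9, 0.9, 12.0]
gripper_width: 10.3
```

```bash
python3 - <<'E'
from h import *
st();s=get_image("scene")
crop("s",s,165,175,90,80,9,"pics/s14.png")
E
```

```text
pos [ 647.2 -123.8   72.7] rot [-0.254   1.5695 -0.2844] F [-5.9  0.9 12. ] M [0.14 0.76 0.09] w 10.3 t 15.12 q [-0.05  0.69  0.35  1.43 -0.25  1.07  1.88]
```

View pics/s14.png

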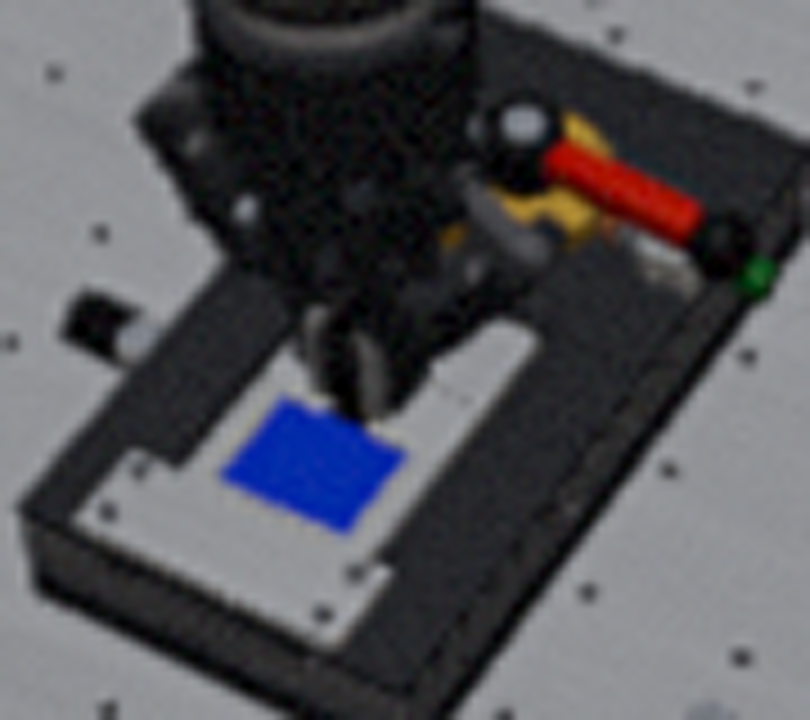

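Emit:
{"fn": "play_rows", "kwargs": {
  "commands": [1,0.005,0,0,0,1,0.01,0,0,0,1,0.01,0,0,0,1,0.01,0,0,0]
}}

```text
time_s: 15.5
eef_pos: [647.2, -123.8, 72.7]
ee_rot: [0.222, 1.569, 0.192]
contact_force: [-12.7, 2.7, 27.3]
gripper_width: 10.5
```

```bash
python3 - <<'E'
from h import *
st()
E
```

```text
pos [ 647.2 -123.8   72.7] rot [0.222  1.5687 0.1918] F [-12.7   2.7  27.3] M [0.46 2.27 0.06] w 10.5 t 15.5 q [-0.05  0.69  0.35  1.43 -0.25  1.06  1.88]
```

Emit:
{"fn": "play_rows", "kwargs": {
  "commands": [1,-0.012,0,-0.006,0,1,-0.014,0,-0.006,0,0.5,-0.014,0,-0.006,0,0.5,-0.014,0,-0.006,0,0.5,-0.014,0,-0.006,0,0.5,-0.1,0,-0.006,0,0.5,-0.2,0,-0.006,0,0.5,-0.2,0,-0.006,0]
}}

```text
time_s: 16.17
eef_pos: [649.8, -124.3, 153.4]
ee_rot: [-0.191, 1.556, -0.22]
contact_force: [1.4, -0.9, 2.1]
gripper_width: 42.6
```

```bash
python3 - <<'E'
from h import *
st();s=get_image("scene")
crop("s",s,165,170,90,80,9,"pics/s15.png")
E
```

```text
pos [ 649.8 -124.3  153.4] rot [-0.1908  1.5563 -0.2203] F [ 1.4 -0.9  2.1] M [-0.03 -0.13 -0.02] w 42.6 t 16.17 q [-0.06  0.61  0.37  1.35 -0.22  1.21  1.86]
```

View pics/s15.png

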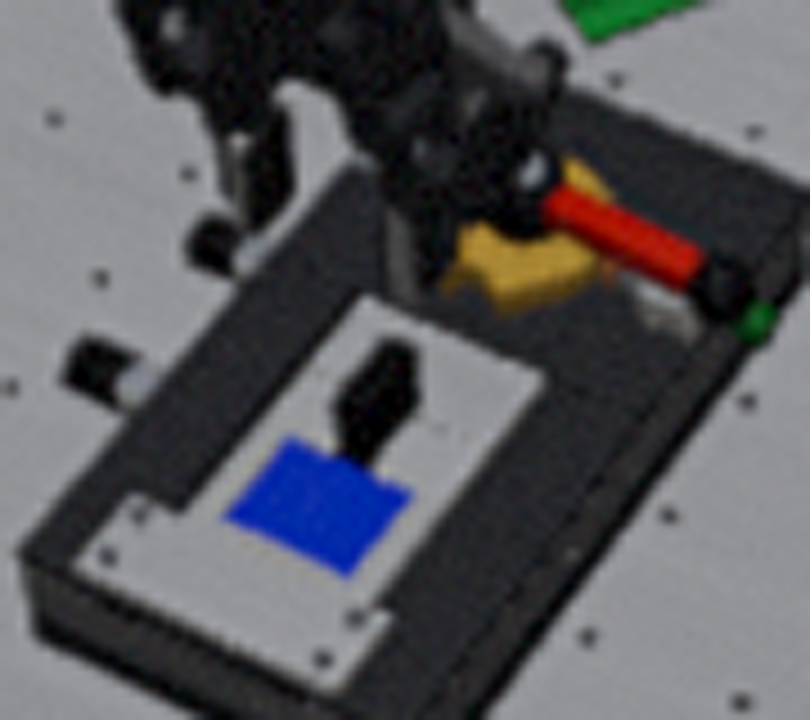

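```bash
python3 - <<'E'
from h import *
s=get_image("scene");crop("s",s,185,190,50,50,15,"pics/s16.png")
x,y,a=613.2,-119.2,-.0295
for l in((-12.5,33.5,44),(-12.5,-33.5,44),(-11,31,44),(-11,-31,44),(89,31,44),(89,-31,44),(-11,31,52)):
    P=[x+np.cos(a)*l[0]-np.sin(a)*l[1],y+np.sin(a)*l[0]+np.cos(a)*l[1],l[2]];print(l,((proj("scene",P)+.5-[185,190])*15).round())
E
```

```text
(-12.5, 33.5, 44) [[623. 333.]]
(-12.5, -33.5, 44) [[300. 191.]]
(-11, 31, 44) [[607. 334.]]
(-11, -31, 44) [[307. 201.]]
(89, 31, 44) [[299. 734.]]
(89, -31, 44) [[-10. 589.]]
(-11, 31, 52) [[606. 304.]]
```

View pics/s16.png

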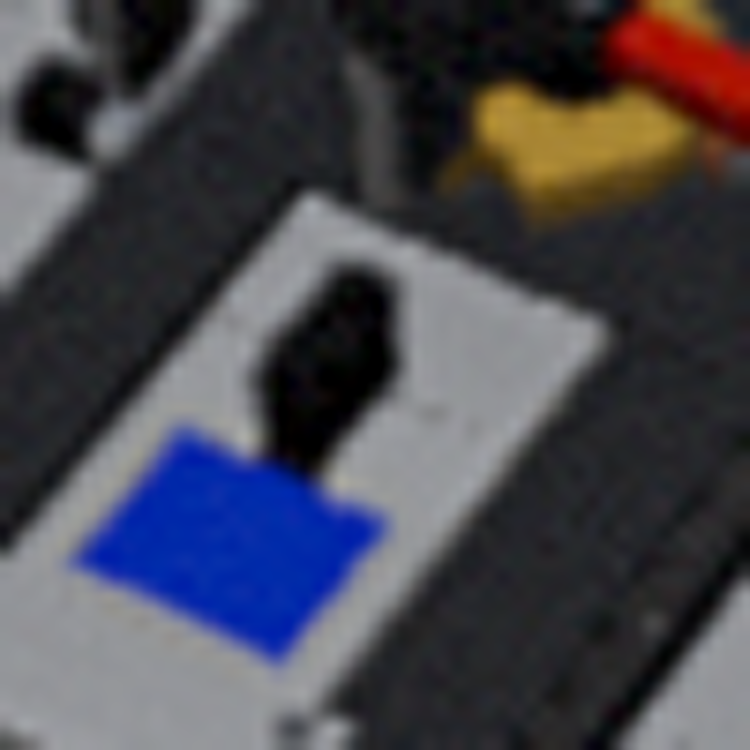

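```bash
python3 - <<'E'
from h import *
rep(614,-123,90,-.029)
E
```

```text
pos [ 646.5 -123.4  147.6] yheading 88.3 shift/400 [ 0.1435 -0.0013 -0.082 ] turn/45 -0.0009 t 16.27 F [-0.6  0.2 -0.6] w 42.5
```

Emit:
{"fn": "play_rows", "kwargs": {
  "commands": [1,0,-0.001,-0.082,0,1,0,-0.001,-0.082,0,1,0,-0.001,-0.082,0,1,0.05,-0.001,-0.082,0,1,0.12,-0.001,-0.082,0,1,0.165,-0.001,-0.082,0,1,0.165,-0.001,-0.082,0]
}}

```text
time_s: 16.85
eef_pos: [609.2, -120.8, 74.2]
ee_rot: [2.956, 1.561, 2.927]
contact_force: [-0.8, 0.5, -0.1]
gripper_width: 0.3
```

```bash
python3 - <<'E'
from h import *
s=get_image("scene");st();crop("s",s,165,170,90,80,9,"pics/s17.png")
E
```

```text
pos [ 610.7 -121.4   76.6] rot [2.9699 1.5651 2.9406] F [-0.1 -0.2 -0.2] M [-0.06 -0.01  0.01] w 0.0 t 16.9 q [-0.06  0.63  0.35  1.53 -0.24  1.03  1.89]
```

View pics/s17.png

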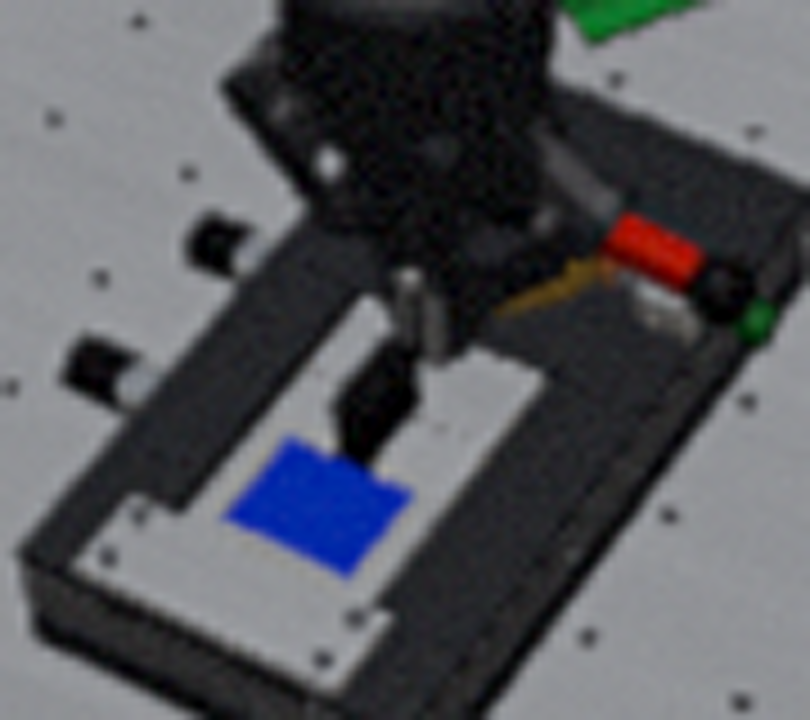

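Emit:
{"fn": "play_rows", "kwargs": {
  "commands": [1,0.005,0,0.004,0,1,0.01,0,0.004,0,1,0.014,0,0.004,0,1,0.018,0,0.004,0,1,0.022,0,0.004,0,1,0.022,0,0.004,0]
}}

```text
time_s: 17.4
eef_pos: [613.8, -122.3, 70.8]
ee_rot: [0.313, 1.57, 0.283]
contact_force: [0.6, 0.2, 0.1]
gripper_width: -0.2
```

```bash
python3 - <<'E'
from h import *
st()
E
```

```text
pos [ 613.8 -122.3   70.8] rot [0.3126 1.5705 0.2828] F [0.6 0.2 0.1] M [-0.06 -0.01 -0.01] w -0.2 t 17.4 q [-0.06  0.63  0.35  1.54 -0.24  1.01  1.89]
```

Emit:
{"fn": "play_rows", "kwargs": {
  "commands": [1,0.004,0,0,0,1,0.008,0,0,0,1,0.012,0,0,0,1,0.014,0,0,0,1,0.014,0,0,0]
}}

```text
time_s: 17.82
eef_pos: [614.1, -122.4, 69.1]
ee_rot: [0.571, 1.569, 0.542]
contact_force: [-6.7, 2.2, 17.7]
gripper_width: -0.1
```

```bash
python3 - <<'E'
from h import *
st()
E
```

```text
pos [ 614.1 -122.4   69.1] rot [0.5715 1.5691 0.5416] F [-6.7  2.2 17.7] M [ 0.36  1.46 -0.01] w -0.1 t 17.82 q [-0.06  0.64  0.35  1.54 -0.24  1.01  1.9 ]
```

```bash
python3 - <<'E'
from fit import *
B=ray("top",uv((125,512),7,(240,105)),66)[0];H=ray("top",uv((307,535),7,(240,105)),74)[0];print(B,H,np.degrees(np.arctan2(*(B-H)[1::-1])),np.linalg.norm((B-H)[:2]))
B=ray("scene",uv((597,253),7,(160,165)),66)[0];H=ray("scene",uv((445,160),7,(160,165)),74)[0];print(B,H,np.degrees(np.arctan2(*(B-H)[1::-1])),np.linalg.norm((B-H)[:2]))
A=np.array([559.5,-120.5]);a=-.03
phi=np.radians(85);o=32;r=44
u=lambda p:np.array([np.cos(p+a),np.sin(p+a)]);n=lambda p:np.array([np.sin(p+a),-np.cos(p+a)])
C=A+r*u(phi)+o*n(phi);print(C);rep(C[0],C[1],130,a+phi+np.pi)
E
```

```text
[566.52002729 -52.82358091  66.        ] [ 557.7933927  -122.29458162   74.        ] 82.84026319889423 70.01695573635776
[561.65512182 -50.74170544  66.        ] [ 553.34629714 -120.39902995   74.        ] 83.19781710121825 70.15111849012865
[596.42813614 -80.54611707]
pos [ 614.1 -122.4   69.1] yheading 88.3 shift/400 [-0.1521  0.1034 -0.047 ] turn/45 -1.8887 t 17.82 F [-6.7  2.2 17.7] w -0.1
```

Emit:
{"fn": "play_rows", "kwargs": {
  "commands": [1,-0.06,0,0,0,1,-0.152,0,0,0.15,1,-0.152,0.05,-0.02,0.3,1,-0.152,0.103,-0.047,0.45,1,-0.152,0.103,-0.047,0.6,1,-0.152,0.103,-0.047,0.75,1,-0.152,0.103,-0.047,0.9,1,-0.152,0.103,-0.047,1]
}}

```text
time_s: 18.48
eef_pos: [596.1, -80.2, 126.0]
ee_rot: [1.128, 1.57, 0.308]
contact_force: [-0.7, -0.1, 0.3]
gripper_width: -0.1
```

Emit:
{"fn": "play_rows", "kwargs": {
  "commands": [1,0,0,0,0.15,1,0,0,0,0.3,1,0,0,0,0.45,1,0,0,0,0.6,1,0,0,0,0.75,1,0,0,0,0.9,1,0,0,0,1,1,0,0,0,1]
}}

```text
time_s: 19.15
eef_pos: [596.1, -80.3, 125.8]
ee_rot: [-0.602, 1.57, -2.203]
contact_force: [0.2, 0.2, -0.5]
gripper_width: -0.0
```

```bash
python3 - <<'E'
from h import *
s=get_image("scene");st();rep(596.4,-80.5,87,np.radians(83));crop("s",s,165,160,90,80,9,"pics/s18.png")
E
```

```text
pos [596.2 -80.4 125.8] rot [-0.3946  1.5705 -1.9933] F [ 0.3 -0.3  0.1] M [ 0.   -0.02  0.01] w -0.1 t 19.2 q [-0.38  0.6   0.74  1.57 -0.43  1.14  0.42]
pos [596.2 -80.4 125.8] yheading -1.6 shift/400 [0.097  0.0006 0.0002] turn/45 0.12 t 19.2 F [ 0.3 -0.3  0.1] w -0.1
```

View pics/s18.png

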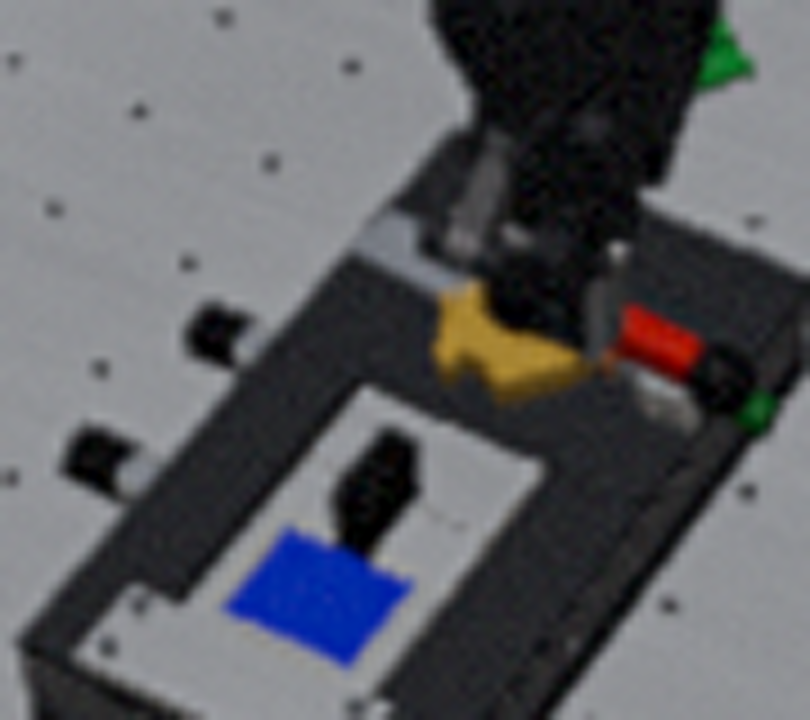

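Emit:
{"fn": "play_rows", "kwargs": {
  "commands": [1,0.05,0,0,0.12,1,0.09,0,0,0.12,1,0.096,0,0,0.12,1,0.096,0,0,0.12]
}}

```text
time_s: 19.53
eef_pos: [595.2, -80.2, 86.4]
ee_rot: [-1.662, 1.568, 2.927]
contact_force: [0.6, -0.2, 0.1]
gripper_width: -0.1
```

```bash
cat > arc.py <<'E'
from h import *
A=np.array([558.5,-121.]);a=-.03;r=44
def arc(phis,o,z=87.):
    """phis deg (stage), tool centre poses -> rows in the tool frame of now; heading of tool z = lever+180"""
    s=state();R=Ro.from_euler('xyz',s["ee_rot"]).as_matrix();p0=s["eef_pos"];h0=np.arctan2(R[1,2],R[0,2])
    print("now",p0.round(1),"F",s["contact_force"].round(1))
    for ph,oo in zip(phis,o):
        p=np.radians(ph)+a;u=np.array([np.cos(p),np.sin(p)]);n=np.array([u[1],-u[0]])
        C=np.r_[A+r*u+oo*n,z];l=R.T@(C-p0)/400;d=(p+np.pi-h0+np.pi)%(2*np.pi)-np.pi
        print(ph,"1,",", ".join(f"{v:.3f}" for v in np.r_[l,-np.degrees(d)/45]))
E
python3 - <<'E'
from arc import *
s=get_image("scene");st();crop("s",s,190,165,70,65,11,"pics/s19.png")
arc([85,85,90,96,102,108],[20,14,14,14,14,14])
E
```

```text
pos [596.1 -80.6  87.5] rot [-1.7908  1.5704  2.7987] F [ 0.4 -1.   0. ] M [-0.06 -0.05 -0.  ] w 0.1 t 19.58 q [-0.38  0.65  0.73  1.61 -0.48  1.07  0.36]
now [596.1 -80.6  87.5] F [ 0.4 -1.   0. ]
85 1, 0.001, -0.032, 0.002, -0.007
85 1, 0.001, -0.047, 0.002, -0.007
90 1, 0.001, -0.056, -0.001, -0.118
96 1, 0.001, -0.068, -0.003, -0.252
102 1, 0.001, -0.080, -0.004, -0.385
108 1, 0.001, -0.092, -0.003, -0.518
```

View pics/s19.png

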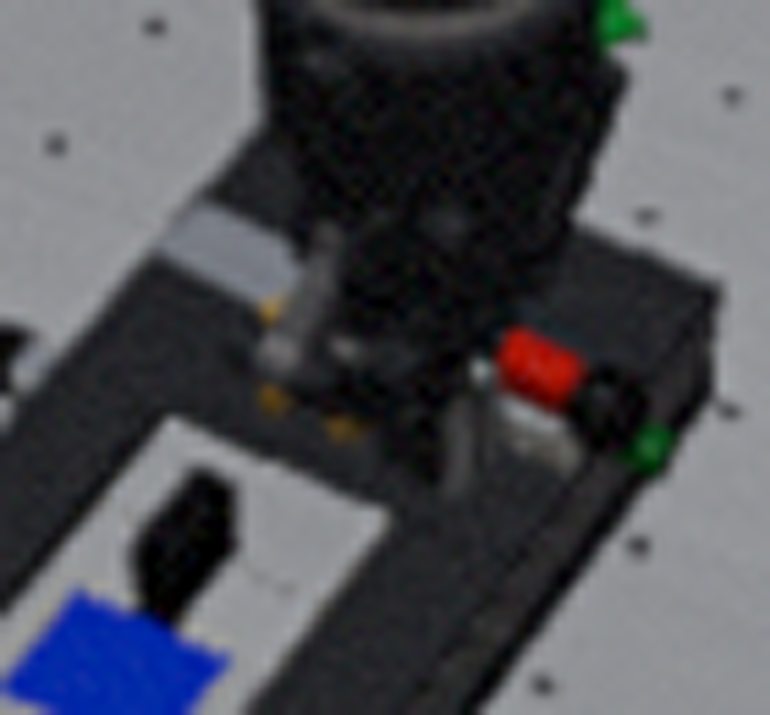

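Emit:
{"fn": "play_rows", "kwargs": {
  "commands": [1,0,-0.02,0.002,0,1,0,-0.035,0.002,0,1,0,-0.046,0.002,-0.01,1,0,-0.055,-0.001,-0.12,1,0,-0.068,-0.003,-0.25,1,0,-0.08,-0.004,-0.385,1,0,-0.08,-0.004,-0.385]
}}

```text
time_s: 20.17
eef_pos: [565.2, -74.8, 88.9]
ee_rot: [1.558, 1.567, 0.168]
contact_force: [1.1, -0.1, 1.2]
gripper_width: 0.2
```

```bash
python3 - <<'E'
from arc import *
s=get_image("scene");st();crop("s",s,190,165,70,65,11,"pics/s20.png")
E
```

```text
pos [565.1 -75.   88.8] rot [1.6341 1.5679 0.24  ] F [ 1.9 -0.8  2.1] M [ 0.06 -0.22  0.  ] w 0.0 t 20.22 q [-0.37  0.57  0.67  1.7  -0.41  1.01  0.62]
```

View pics/s20.png

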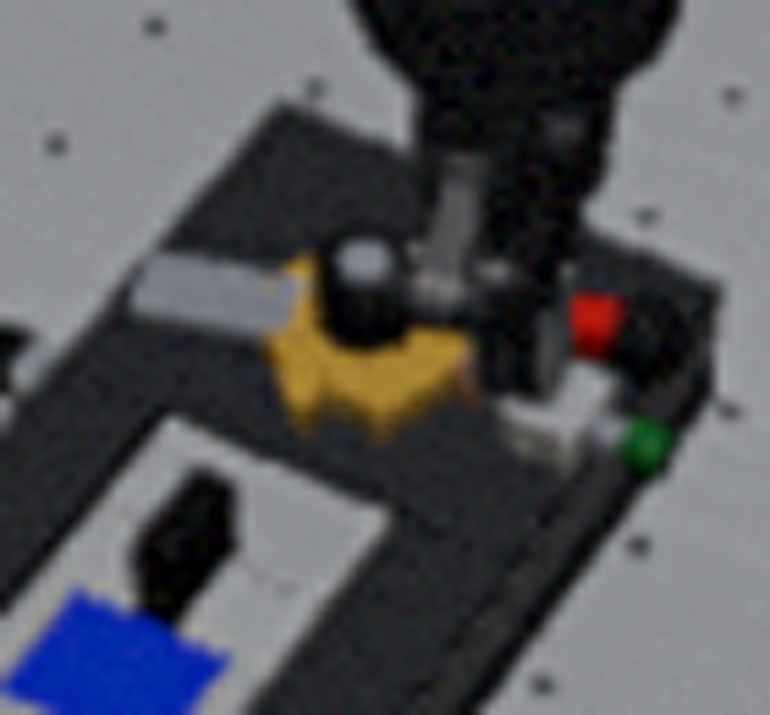

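```bash
python3 - <<'E'
from arc import *
arc([106,110,114,118,122,126,130,134],[13]*8)
E
```

```text
now [565.1 -75.   88.8] F [ 1.9 -0.8  2.1]
106 1, 0.004, -0.012, -0.002, -0.092
110 1, 0.004, -0.020, -0.003, -0.181
114 1, 0.004, -0.028, -0.004, -0.270
118 1, 0.004, -0.036, -0.004, -0.359
122 1, 0.004, -0.044, -0.004, -0.448
126 1, 0.004, -0.052, -0.003, -0.537
130 1, 0.004, -0.060, -0.002, -0.626
134 1, 0.004, -0.068, -0.000, -0.715
```

Emit:
{"fn": "play_rows", "kwargs": {
  "commands": [1,0.002,-0.012,-0.002,-0.09,1,0.003,-0.02,-0.003,-0.18,1,0.003,-0.028,-0.004,-0.27,1,0.003,-0.036,-0.004,-0.36,1,0.003,-0.044,-0.004,-0.45,1,0.003,-0.052,-0.003,-0.54,1,0.003,-0.06,-0.002,-0.63,1,0.003,-0.068,0,-0.715]
}}

```text
time_s: 20.88
eef_pos: [540.4, -77.2, 88.3]
ee_rot: [1.411, 1.564, 0.582]
contact_force: [1.9, 5.2, 6.1]
gripper_width: 0.3
```

```bash
python3 - <<'E'
from arc import *
st();s=get_image("scene");crop("s",s,190,165,70,65,11,"pics/s21.png")
arc([138,142,146,150,154,158,162,166],[13]*8)
E
```

```text
pos [540.4 -77.2  88.3] rot [1.4107 1.5641 0.5824] F [1.9 5.2 6.1] M [ 0.97 -0.53 -0.06] w 0.3 t 20.88 q [-0.29  0.49  0.55  1.77 -0.31  0.96  1.12]
now [539.6 -77.7  88.3] F [1.6 3.8 6.3]
138 1, 0.003, -0.013, -0.000, -0.081
142 1, 0.003, -0.021, -0.002, -0.170
146 1, 0.003, -0.029, -0.003, -0.259
150 1, 0.003, -0.037, -0.003, -0.348
154 1, 0.003, -0.045, -0.003, -0.436
158 1, 0.003, -0.053, -0.002, -0.525
162 1, 0.003, -0.061, -0.001, -0.614
166 1, 0.003, -0.069, 0.001, -0.703
```

View pics/s21.png

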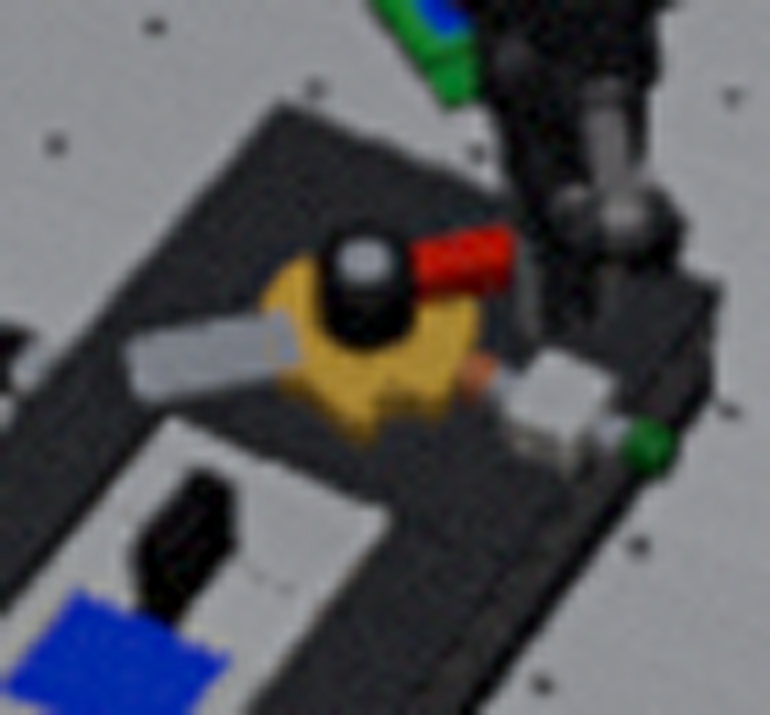

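Emit:
{"fn": "play_rows", "kwargs": {
  "commands": [1,0,-0.013,0,-0.08,1,0,-0.021,-0.002,-0.17,1,0,-0.029,-0.003,-0.26,1,0,-0.037,-0.003,-0.35,1,0,-0.045,-0.003,-0.44,1,0,-0.053,-0.002,-0.525,1,0,-0.061,-0.001,-0.615,1,0,-0.069,0.001,-0.7]
}}

```text
time_s: 21.6
eef_pos: [518.2, -96.4, 87.3]
ee_rot: [1.599, 1.567, 1.321]
contact_force: [0.7, 4.4, 5.0]
gripper_width: -0.2
```

```bash
python3 - <<'E'
from arc import *
st();s=get_image("scene");crop("s",s,190,155,70,65,11,"pics/s22.png")
arc([166,170,174,178,182,184],[12]*6)
E
```

```text
pos [518.2 -96.4  87.3] rot [1.5993 1.5674 1.3208] F [0.7 4.4 5. ] M [ 0.75 -0.04 -0.06] w -0.2 t 21.6 q [-0.17  0.45  0.42  1.81 -0.23  0.93  1.65]
now [517.8 -97.7  87.3] F [0.8 1.8 3.4]
166 1, 0.001, 0.002, 0.004, -0.005
170 1, 0.001, -0.006, 0.002, -0.093
174 1, 0.001, -0.014, 0.001, -0.182
178 1, 0.001, -0.022, 0.000, -0.271
182 1, 0.001, -0.030, -0.000, -0.360
184 1, 0.001, -0.034, 0.000, -0.405
```

View pics/s22.png

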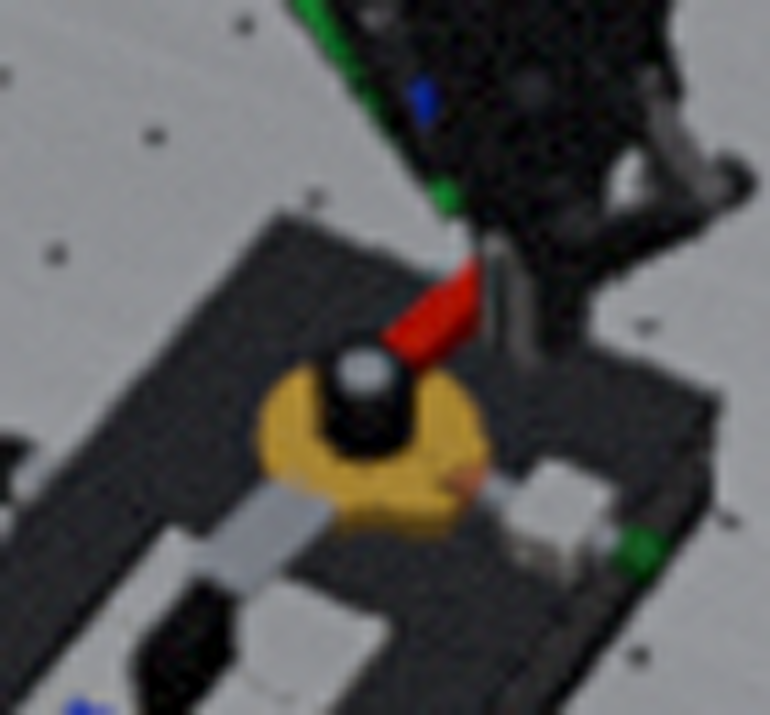

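Emit:
{"fn": "play_rows", "kwargs": {
  "commands": [1,0,0,0.002,0,1,0,-0.006,0.002,-0.09,1,0,-0.014,0.001,-0.18,1,0,-0.022,0,-0.27,1,0,-0.03,0,-0.36,1,0,-0.034,0,-0.36,1,0,-0.034,0,-0.36]
}}

```text
time_s: 22.23
eef_pos: [514.0, -103.3, 86.1]
ee_rot: [1.754, 1.559, 1.757]
contact_force: [0.1, 12.9, 5.5]
gripper_width: -0.1
```

```bash
python3 - <<'E'
from arc import *
st();s=get_image("scene");crop("s",s,190,155,70,65,11,"pics/s23.png")
E
```

```text
pos [ 514.  -103.3   86.1] rot [1.7537 1.5589 1.7569] F [ 0.1 12.9  5.5] M [ 2.8   0.06 -0.11] w -0.1 t 22.23 q [-0.1   0.44  0.36  1.81 -0.2   0.93  1.92]
```

View pics/s23.png

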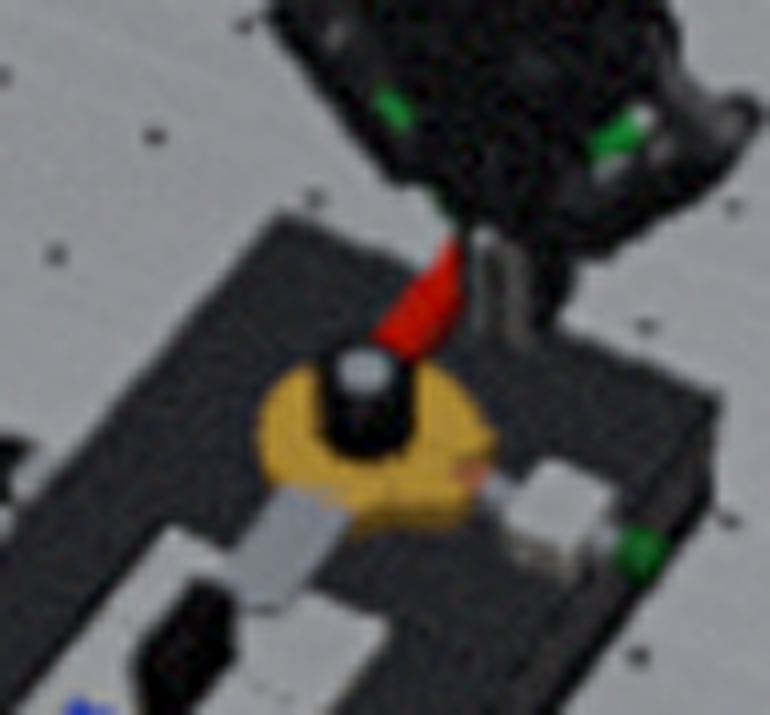

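```bash
python3 - <<'E'
from h import *
x,y,a=613.2,-119.2,-.0295
def S(l): return [x+np.cos(a)*l[0]-np.sin(a)*l[1],y+np.sin(a)*l[0]+np.cos(a)*l[1],l[2]]
P=lambda l:((proj("scene",S(l))[0]+.5-[190,155])*11).round()
print("hub top",P((-54.5,0,74)))
for ph in(165,170,175,180,185):
    t=np.radians(ph);w=t-np.pi
    print(ph,"lever r50",P((-54.5+50*np.cos(t),50*np.sin(t),73)),"wing tip corners",[P((-54.5+58*np.cos(w)-s*9*np.sin(w),58*np.sin(w)+s*9*np.cos(w),52)) for s in(1,-1)])
for d in(-2,0,5): print("roller",d,P((-54.5,36+d-2,50)),"knob",P((-54.5,75+d,50)))
ims=["s18 165 160 9","s21","s22"]
E
```

```text
hub top [369. 381.]
165 lever r50 [516. 277.] wing tip corners [array([223., 590.]), array([171., 550.])]
170 lever r50 [503. 268.] wing tip corners [array([240., 599.]), array([184., 563.])]
175 lever r50 [489. 260.] wing tip corners [array([259., 607.]), array([198., 574.])]
180 lever r50 [474. 254.] wing tip corners [array([278., 614.]), array([214., 585.])]
185 lever r50 [458. 248.] wing tip corners [array([298., 619.]), array([231., 595.])]
roller -2 [485. 496.] knob [633. 559.]
roller 0 [492. 499.] knob [640. 562.]
roller 5 [510. 506.] knob [658. 570.]
```

```bash
python3 - <<'E'
from h import *
for f,o,k in(("s21",(190,165),11),("s22",(190,155),11),("s23",(190,155),11),("s20",(190,165),11)):
    im=cv2.imread(f"pics/{f}.png").astype(int);b,g,r=im[...,0],im[...,1],im[...,2]
    m=(g-r>30)&(g-b>20);yy,xx=np.nonzero(m);q=(xx>550)&(yy>350);print(f,(xx[q].mean()/k+o[0]).round(2),(yy[q].mean()/k+o[1]).round(2),q.sum())
E
```

```text
s21 248.93 205.43 1898
s22 248.24 205.11 1939
s23 248.27 205.13 1918
s20 248.73 205.33 1918
```

Emit:
{"fn": "play_rows", "kwargs": {
  "commands": [1,0,0.03,0,0,1,0,0.06,0,0,1,-0.05,0.07,0,0,1,-0.15,0.07,0,0,1,-0.25,0.07,0,0,1,-0.35,0.07,0,0,1,-0.4,0.07,0,0,1,-0.4,0.07,0,0]
}}

```text
time_s: 22.95
eef_pos: [516.9, -85.5, 251.8]
ee_rot: [-0.227, 1.56, -0.228]
contact_force: [1.1, -0.9, -0.6]
gripper_width: -0.2
```

```bash
python3 - <<'E'
from h import *
st();rep(430,150,250,.0)
E
```

```text
pos [516.9 -85.5 251.8] rot [-0.2269  1.5596 -0.2284] F [ 1.1 -0.9 -0.6] M [-0.01 -0.03  0.05] w -0.2 t 22.95 q [-0.19  0.26  0.4   1.61 -0.1   1.28  1.8 ]
pos [516.9 -85.5 251.8] yheading 89.9 shift/400 [ 0.0008  0.5884 -0.2181] turn/45 -0.002 t 22.95 F [ 1.1 -0.9 -0.6] w -0.2
```

Move the arm aside so the top camera sees the stage.

Emit:
{"fn": "play_rows", "kwargs": {
  "commands": [1,0,0.08,-0.03,0,1,0,0.16,-0.06,0,1,0,0.24,-0.09,0,1,0,0.32,-0.12,0,1,0,0.4,-0.15,0,1,0,0.48,-0.18,0,1,0,0.57,-0.21,0,1,0,0.57,-0.21,0]
}}

```text
time_s: 23.62
eef_pos: [425.4, 152.3, 244.7]
ee_rot: [2.476, 1.565, 2.489]
contact_force: [1.4, 1.5, 0.4]
gripper_width: 0.1
```

```bash
python3 - <<'E'
from h import *
s=get_image("scene");t=get_image("top");st()
cv2.imwrite("pics/scene_end.png",s);cv2.imwrite("pics/top_end.png",t)
a=cv2.resize(s[160:260,165:265],None,fx=6,fy=6,interpolation=2)[:560,:400*1];
crop("s",s,160,165,110,100,7,"pics/s24.png");crop("t",t,240,105,100,110,7,"pics/t24.png")
E
```

```text
pos [428.2 145.  244.9] rot [-2.4573  1.5678 -2.4528] F [ 0.6  0.  -0.1] M [-0.04 -0.01  0.  ] w 0.2 t 23.72 q [-0.55  0.12  0.21  1.78 -0.02  1.24  1.24]
```

View pics/s24.png

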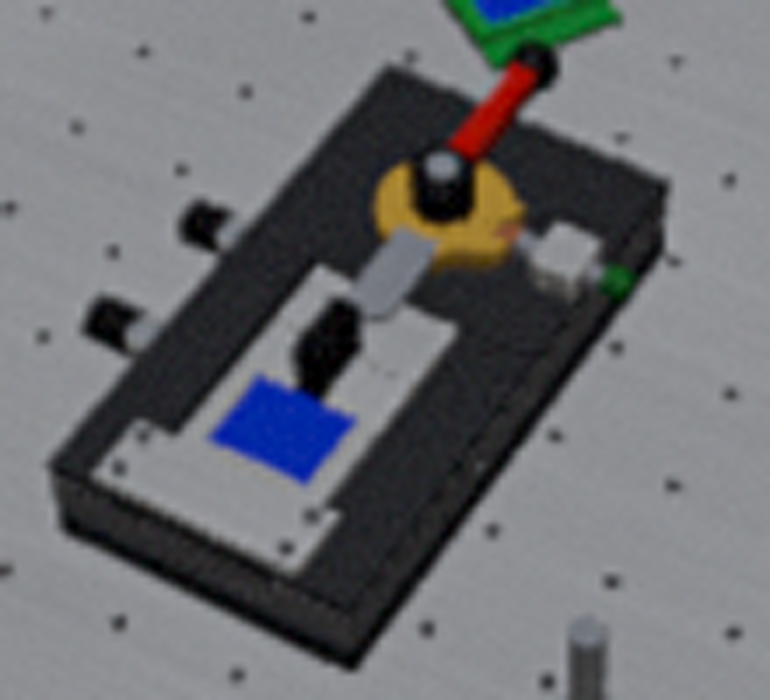

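View pics/t24.png

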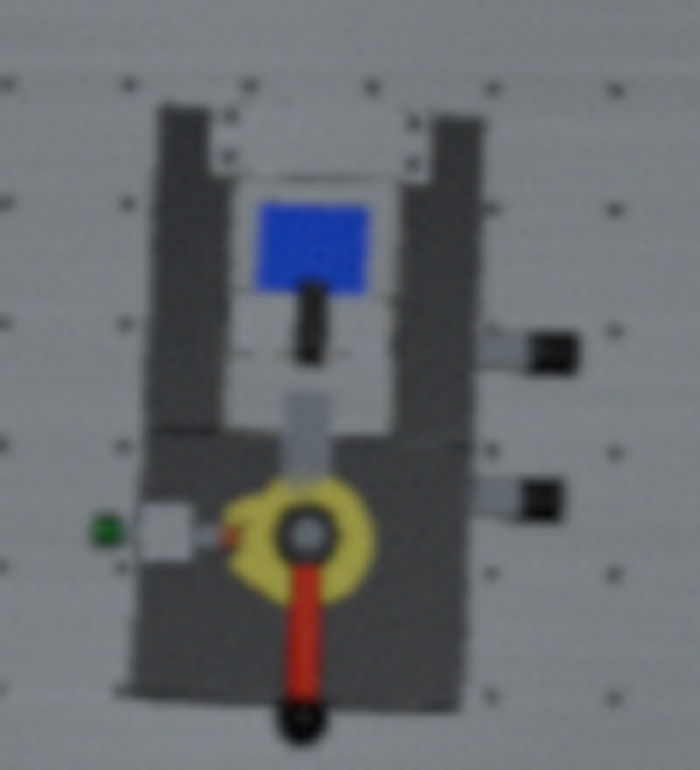

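View pics/top_end.png

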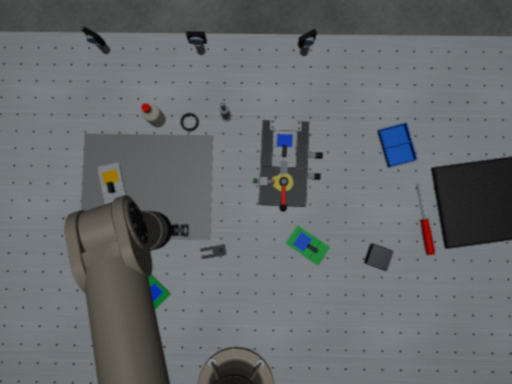

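```bash
python3 - <<'E'
from plant import finish_job
print(finish_job())
E
```

```text
the job is handed in; nothing more can be done
None
```

The blue carrier is in the pocket with its tongue under the lip, the cam knob is turned until the plunger dropped into the notch, and the job is handed in at about 24 s.

**How it was done:**
- The tool can only turn about its own axis, so it could not tip the carrier. I pressed the held carrier's rear end on the right edge of the deck until it turned in the grip to about 13° nose-down.
- I then slid the tongue under the lip, pressed the carrier flat and released it.
- Closed fingertips then swept the lever anticlockwise to its stop.

**Last checks:**
- **Carrier seated:** pressing on its rear end met resistance with the fingertips at about 44 mm, which is deck height and what a home carrier should give. The earlier picture check was less clear: it put the rear corners 2–5 mm off, which is within its error.
- **Lever and wing:** the lever points to stage -x at about 180°, with the wing over the carrier's near end.
- **Plunger:** the roller sits in the notch, and the green knob moved in by about 1.5 mm, against the 2 mm stated. I measured that while the tool was still on the lever. After backing off I only judged it from the pictures.
- **Other things:** the amber carrier and the other things are where they were in the top view. The arm partly hid the green look-alike on the left. The gripper is empty and touching nothing.

The highest tool force I read was about 30 N, while pressing the carrier flat.

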